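# Pack the milk samples into the spring-gate carrier

### The arm

A 6-joint arm with a two-finger parallel gripper is mounted at the origin on the work surface. World frame = base frame: x ahead of the robot, y to its left, z up, the work surface at z = 0. Lengths are in m, angles in rad, forces in N, time in s.
With the tool pointing down it reaches from about 0.325 to 0.775 m from the base axis. Payload 5.5 kg.
Tool frame: the origin (TCP) lies at the very end of the fingers, on their centre line; the grasp point (between the pads) lies 19 mm behind it; z points along the fingers, y is the line along which they close (so a half turn about z gives the same grasp; the last joint's range is limited). The gripper opens to 85 mm and grips with 20 to 120 N. Pads are 22 mm wide; open, the fingers measure 114 mm over their backs; the gripper's body (76 mm by 85 mm) begins 54 mm behind the grasp point. The pads swing forward as they close: fully open they stand 13 mm farther back than shut.
Start: joints at [-1.404, 0.091, 1.231, -0, 1.82, -0.057], TCP at [0.133, -0.585, 0.231] pointing down, gripper open.
Joint ranges: [-2.87, 2.87], [-0.86, 2.18], [0.17, 2.46], [-1.51, 4.65], [0.06, 2.69], [-2.65, 2.65]. Speed limits (rad/s): [2.57, 2.57, 3.01, 3.14, 3.14, 3.14].

### API

Orientations are given as a rotation vector (axis times angle).
In Python, from bench import monitor, optics, env gives the robot as it stands. The module is installed in compiled form; this text tells all that it offers.
- The arm moves only by the shell command python3 -m inch 'ROWS' [FORCE]. ROWS is JSON, a list of rows, each an object of numbers: "hand": the opening, from 0 (shut) to 1 (fully open); "tx", "ty", "tz": the shift along the tool's x, y, z in m; "roll": the turn about the tool's z in degrees. In form: [{"hand": .., "tx": .., "ty": .., "tz": .., "roll": ..}, ...]. A call has 1 to 10 rows; each row is the pose to reach, as a shift and turn from the pose commanded when the call began, along the tool's axes at that moment; what a row does not reach only later rows make up. A row lasts 1/12 s, in which the tool goes at most 41.7 mm and 7.16 degrees, less where a joint would pass 70% of its speed; a pose out of reach is approached as far as the arm can. A call with a gripper value outside its range is refused whole. The fingers move at their own pace and stop on an object; FORCE is the grip in N (left out, the last holds). Time passes only in rows, so rows that repeat a pose let the fingers close. It gives the time, the measured TCP pose, the force, the opening and the grip force at its end, in the units of the state.
- monitor.get_state(): the state, without advancing time (a new reading comes with each control period).
- optics.camera(name): name is "scene" or "side" or "wrist"; returns the picture (384x512x3 uint8, red, green, blue); there is no depth.
- optics.camera_params(name): a dict with "K" (3x3 intrinsics, pixels), "k1" (the pictures are not rectified: a ray, as slopes to the right and down, at radius r is drawn at 1 + k1 r^2 times it, then the intrinsics apply), "world_to_cam" (4x4, takes a point from world to camera coordinates). Camera axes: x right, y up, looking along -z (the intrinsics and any distortion apply to the point x, -y, -z); pixel columns grow to the right and rows downward; lengths in m; the calibration is good to about 2 mm. A picture is of the moment at which its call begins: read the wrist's pose just before it. camera_params takes no time and is no camera call; for the wrist camera it gives the pose at the moment of the call.
- env.hand_in(): hands the job in; it is judged then, once.
Trained networks look in the newest picture that a camera, given by its name, has taken for a name from the list of things; names that differ only in an ending like _2 or _b are one class to them, and where a whole thing is asked for, a point or a joint stands for the part that bears it (a point fixed in the world has none). Each returns a list of dicts, best first, with "confidence" (0 to 1); they miss things now and then, are a little off and sometimes report something else, mostly with a low value. They report only what shows in the picture. A call takes as long as a camera call.
- optics.search_frame(camera, query): "point" ([column, row] in pixels, amid what is visible of it).
- optics.trace(camera, query): "region" (384x512 bool, what is visible of it) and "point" ([column, row] in pixels, amid what is visible of it).
- optics.mark_of(camera, query): "point" ([column, row] in pixels: a listed point, or the origin of a listed thing).
The state is a dict: "clock": time; "qpos": joint angles; "qvel": joint speeds; "effort": joint torques, N m; "position": TCP position; "ee_rot": TCP orientation; "wrist_force": force on the tool from outside, world axes, zero at the start; "wrist_torque": the same for the moment, N m; "opening": opening from 0.0 (shut) to 1.0 (fully open); "grasp_force": force on a finger pad.
Only numpy, scipy, OpenCV 4.12 (cv2) and the standard library are available. Lean on these libraries where they do the work, as an engineer would, in place of code of your own. Each camera call takes 0.05 s, during which the arm holds its last target. There are 200 camera calls.

### The job

Pack the sample carrier for dispatch: lay the yellow temperature logger flat in its pocket, shut the pocket's lid fully and turn the orange turnbutton a quarter turn over it, and stand every milk sample bottle upright in a bay of its own. When all the bottles are in, swing the sprung gate fully shut across them with its red latch still unturned, and hold it against its spring while you turn the latch all the way so that its tongue catches behind the steel keeper post; let go and leave everything secured. The logger pocket may be done before or after the bottles and gate, and leave the other things on the bench where they are.

Things in the scene. Friction and masses are not known exactly. Their poses are not given: they have to be found in the camera images.
- carrier: White sample carrier fixed to the bench, 430 mm wide. Origin on the bench under the middle of the row of four bays; x points away from the robot (it may be turned a little), y left, z up. Base plate 8 mm thick, x -66 to 34 mm, y -176 to 140 mm; under the pocket x -95 to 31 mm, y 140 to 250 mm. Blue rear wall behind the bays: front face at x = 26 mm, top 60 mm over the bench.
- bay0 (a point): Middle of the floor of bay 0 (bay 0 is the rightmost, 56 mm apart), 8 mm above the bench; each bay is 52 mm wide (y) and about 52 mm deep (x), for one bottle in any yaw, open at the top; blue walls 4 mm thick, 50 mm high over the bench at the sides, 34 mm at the front (-x) under the gate. Axes as the carrier.
- bay1 (a point): Middle of the floor of bay 1 (bay 0 is the rightmost, 56 mm apart), 8 mm above the bench; each bay is 52 mm wide (y) and about 52 mm deep (x), for one bottle in any yaw, open at the top; blue walls 4 mm thick, 50 mm high over the bench at the sides, 34 mm at the front (-x) under the gate. Axes as the carrier.
- bay2 (a point): Middle of the floor of bay 2 (bay 0 is the rightmost, 56 mm apart), 8 mm above the bench; each bay is 52 mm wide (y) and about 52 mm deep (x), for one bottle in any yaw, open at the top; blue walls 4 mm thick, 50 mm high over the bench at the sides, 34 mm at the front (-x) under the gate. Axes as the carrier.
- bay3 (a point): Middle of the floor of bay 3 (bay 0 is the rightmost, 56 mm apart), 8 mm above the bench; each bay is 52 mm wide (y) and about 52 mm deep (x), for one bottle in any yaw, open at the top; blue walls 4 mm thick, 50 mm high over the bench at the sides, 34 mm at the front (-x) under the gate. Axes as the carrier.
- bottle1: White milk sample bottle with green screw cap and blue band, steel weight ring round its foot, so it stands firmly: body 45 mm diameter up to 54 mm, cap 34 mm diameter from 76 to 92 mm above its foot, about 150 g; best gripped by the cap from above. Origin at the centre of its underside, z up through the cap. Two to four of the bottles are present; an absent one reads None.
- bottle2: White milk sample bottle with green screw cap and blue band, steel weight ring round its foot, so it stands firmly: body 45 mm diameter up to 54 mm, cap 34 mm diameter from 76 to 92 mm above its foot, about 150 g; best gripped by the cap from above. Origin at the centre of its underside, z up through the cap. Two to four of the bottles are present; an absent one reads None.
- bottle3: White milk sample bottle with green screw cap and blue band, steel weight ring round its foot, so it stands firmly: body 45 mm diameter up to 54 mm, cap 34 mm diameter from 76 to 92 mm above its foot, about 150 g; best gripped by the cap from above. Origin at the centre of its underside, z up through the cap. Two to four of the bottles are present; an absent one reads None.
- bottle4: White milk sample bottle with green screw cap and blue band, steel weight ring round its foot, so it stands firmly: body 45 mm diameter up to 54 mm, cap 34 mm diameter from 76 to 92 mm above its foot, about 150 g; best gripped by the cap from above. Origin at the centre of its underside, z up through the cap. Two to four of the bottles are present; an absent one reads None.
- logger: Yellow temperature logger, a box 50 mm (its x) by 34 mm (its y) by 24 mm high with a black display on top, 60 g, lying flat on the bench. Origin at the centre of its underside, z up.
- pocket (a point): Middle of the floor of the logger pocket at the left end of the carrier, 8 mm above the bench: a white open-topped box, inside 76 mm (x) by 92 mm (y), 4 mm walls 40 mm high (tops 48 mm over the bench). Axes as the carrier.
- lid (a joint): Blue pocket lid, hinged along the pocket's rear (+x) top edge. 0 = shut, about 1.7 rad = standing up a little past vertical as at the start (limit 1.8). A stiff hinge (0.06 N m) keeps it where it is left; it can be pushed over towards the robot from behind and pressed down.
- lid_hinge (a point): Middle of the lid's hinge line (along the carrier's y), 48 mm above the bench. Axes as the carrier. The lid is a plate 84 mm long from the hinge, 100 mm wide, 6 mm thick (shut: underside 48 mm, top 54 mm above the bench).
- lid_edge (a point): Middle of the lid's free edge, on its outer (top when shut) face, 84 mm from the hinge line.
- button (a joint): Orange turnbutton on a stud 12 mm before the pocket's front edge, underside 57 mm above the bench. 0 = blade along the carrier's y, clear of the lid; pi/2 = turned a quarter turn counter-clockwise seen from above, blade along the carrier's x, 14 mm over the shut lid. Starts 0 to 0.2; stops at both ends; friction 0.08 N m. Turned before the lid is shut, it keeps the lid from closing.
- button_grip (a point): Grip point of the turnbutton, on its upright turning axis, 91 mm above the bench: the middle of an upright rib 36 mm long and 10 mm thick (64 to 104 mm above the bench), to be pinched across its thickness from above. The point's y axis lies along rib and blade (52 mm long, 12 mm wide).
- gate (a joint): Aluminium gate bar with yellow bands on an upright hinge at the bays' left end. 0 = shut across the front of the bays (stop), 0.55 = open towards the robot (stop). A torsion spring always drives it open: 0.9 N m when open, 1.2 N m when shut (4.6 N at its free end). It shuts counter-clockwise seen from above. Once latched it springs back to the keeper, to about 0.01 to 0.03.
- gate_hinge (a point): The gate's upright hinge axis, 50 mm above the bench. Axes as the carrier. The bar is 10 mm thick, 40 to 60 mm above the bench; shut, it runs from here 264 mm along the carrier's -y to the latch axis.
- latch (a joint): Red latch on the gate's free end; knob and tongue are one part on an upright axis, angle relative to the gate. 0 = tongue square to the bar, pointing towards the bays; pi/2 = turned clockwise seen from above, tongue straight on beyond the bar's end: with the gate shut, behind (+x of) the keeper. Starts 0 to 0.15; stops at both ends; friction 0.18 N m. Turned too early it strikes the keeper.
- latch_grip (a point): Grip point on the latch axis, 104 mm above the bench, 264 mm from the gate hinge: middle of an upright red knob 34 mm long, 10 mm thick (74 to 118 mm above the bench), pinched across its thickness from above; it both swings the gate and turns the latch. The point's x axis lies along the knob, the way the tongue points; the tongue is 12 mm wide, 36 mm long, 66 to 74 mm above the bench.
- keeper: Steel keeper post, 10 mm diameter, top 78 mm above the bench, at the carrier's right end. Origin at the centre of its foot, 8 mm above the bench. With the gate shut it stands 15 mm in front (-x) and 22 mm to the right (-y) of the latch axis; the turned tongue has 4 mm of room behind it.
- amber: Amber glass reagent bottle, 60 mm diameter, 130 mm tall, origin at the centre of its underside. Leave it alone.
- beaker: Glass beaker, 76 mm across the rim, 85 mm tall, origin at the centre of its underside. Leave it alone.
- tub: Empty white plastic tub, 110 by 160 by 60 mm high, origin at the centre of its underside. Leave it alone.

How it is judged:
On the way, in this order (a step that is already met when the one before it is completed fails the run):
1. every bottle stands upright in a bay (x of bottle1 in the frame of carrier between -0.022 and 0.022 m and y of bottle1 in the frame of carrier between -0.112 and 0.112 m and z of bottle1 in the frame of carrier between 0.004 and 0.013 m and angle between each of bottle1, bottle2, bottle3, bottle4's own z axis and vertical below 0.12 rad and x of bottle2 in the frame of carrier between -0.022 and 0.022 m and y of bottle2 in the frame of carrier between -0.112 and 0.112 m and z of bottle2 in the frame of carrier between 0.004 and 0.013 m and x of bottle3 in the frame of carrier between -0.022 and 0.022 m and y of bottle3 in the frame of carrier between -0.112 and 0.112 m and z of bottle3 in the frame of carrier between 0.004 and 0.013 m and x of bottle4 in the frame of carrier between -0.022 and 0.022 m and y of bottle4 in the frame of carrier between -0.112 and 0.112 m and z of bottle4 in the frame of carrier between 0.004 and 0.013 m), for 0.2 s.
2. the gate is swung shut against its spring, the latch not yet turned (value of joint gate below 0.05 rad and value of joint latch below 0.6 rad), for 0.1 s.
3. the latch is turned while the gate is held shut (value of joint gate below 0.05 rad and value of joint latch above 1.25 rad), for 0.2 s.
At the end, for the whole second after the job is handed in: Every bottle stands upright (within 0.12 rad) on the floor of the bays, the logger lies flat on the pocket's floor, the lid is shut (below 0.06 rad) with the turnbutton turned over it (above 1.25 rad), and the gate is shut (below 0.05 rad) and held by its latch (above 1.25 rad), all at rest (all of step 1 and all of step 3 and x of logger in the frame of pocket between -0.038 and 0.038 m and y of logger in the frame of pocket between -0.046 and 0.046 m and z of logger in the frame of pocket between -0.004 and 0.008 m and angle between logger's own z axis and vertical below 0.15 rad and value of joint lid below 0.06 rad and value of joint button above 1.25 rad and velocity of joint gate below 0.05 rad/s and linear speed of each of bottle1, bottle2, bottle3, bottle4, logger below 0.03 m/s); the robot touches nothing.
It fails at once if the amber is knocked away (moved over 30 mm) (distance of amber from where it was at the start of the episode above 0.03 m).
It fails at once if the beaker is knocked away (moved over 30 mm) (distance of beaker from where it was at the start of the episode above 0.03 m).
It fails at once if the tub is knocked away (moved over 30 mm) (distance of tub from where it was at the start of the episode above 0.03 m).
Of bottle1, bottle2, bottle3, bottle4 only 2 to 4 are there at a start; the rules pass over those that are not, and their reading is None.
At some moment in a run one of bottle1, bottle2, bottle3, bottle4, logger may be knocked a few centimetres aside while the robot is not near it.
It also fails if it takes over 210 s, if anything falls off the work surface, if the arm or the gripper's body presses on something with over 40 N, if the wrist force passes 120 N, or if a joint passes its speed limit or range.

## Working session

There is one attempt and no reset: what is moved stays moved. The work goes in short steps, Python scripts to look and compute and a shell command to move; the robot and the scene stay as the last step left them, time stands still between calls to the robot, and variables do not carry over. Pictures are saved under pics/ and viewed, at most 14 in all, crops included, and the job is handed in when it is done.

```bash
mkdir -p pics; cat > h.py <<'E'
import numpy as np, cv2
from scipy.spatial.transform import Rotation as R
from bench import monitor, optics, env
def proj(cam,P,p=None):
    p=p or optics.camera_params(cam); T=np.array(p["world_to_cam"]);K=np.array(p["K"])
    c=T[:3,:3]@np.array(P,float)+T[:3,3]; s=np.array([c[0],-c[1]])/-c[2]; s=s*(1+p["k1"]*(s@s))
    return (K@[s[0],s[1],1])[:2]
def ray(p,px):
    T=np.array(p["world_to_cam"]);K=np.array(p["K"])
    d=np.linalg.solve(K,[px[0],px[1],1])[:2]; s=d.copy()
    for _ in range(20): s=d/(1+p["k1"]*(s@s))
    v=T[:3,:3].T@np.array([s[0],-s[1],-1]); o=-T[:3,:3].T@T[:3,3]
    return o,v/np.linalg.norm(v)
def atz(p,px,z):
    o,v=ray(p,px); return (o+v*(z-o[2])/v[2])[:2]
def tri(l):
    A=np.zeros((3,3));b=np.zeros(3)
    for p,px in l:
        o,v=ray(p,px);M=np.eye(3)-np.outer(v,v);A+=M;b+=M@o
    return np.linalg.solve(A,b)
def snap(cam,name=None):
    p=optics.camera_params(cam); im=optics.camera(cam)
    if name: cv2.imwrite(f"pics/{name}.png",im[:,:,::-1])
    return im,p
def mk(cam,q): return optics.mark_of(cam,q)
def st():
    s=monitor.get_state(); M=R.from_rotvec(s["ee_rot"]).as_matrix()
    print("t",round(s["clock"],2),"pos",np.round(s["position"],4),"yaw_x",round(np.degrees(np.arctan2(M[1,0],M[0,0])),1),"q",np.round(s["qpos"],2),"F",np.round(s["wrist_force"],1),"op",round(s["opening"],3),"g",round(s["grasp_force"],1))
    return s,M
def to(xyz,yaw=None):
    """tool-axes shift to world xyz, roll to bring tool x to world yaw deg (mod 180)"""
    s,M=st(); d=M.T@(np.array(xyz)-s["position"]); out=dict(zip(("tx","ty","tz"),np.round(d,4)))
    if yaw is not None:
        y=np.degrees(np.arctan2(M[1,0],M[0,0])); r=-(yaw-y); out["roll"]=round((r+90)%180-90,1)
    print(out); return out
E
cat > a.py <<'E'
from h import *
st()
ps={}
for c in("scene","side"):
    im,ps[c]=snap(c,c+"0")
det={}
for q in["carrier","bottle1","logger","pocket","lid_hinge","lid_edge","button_grip","gate_hinge","latch_grip","keeper","bay0","bay3"]:
    for c in("scene","side"):
        r=mk(c,q)
        det[q,c]=r
        print(q,c,[(np.round(x["point"]).astype(int).tolist(),round(x["confidence"],2)) for x in r[:5]])
    if q!="bottle1" and det[q,"scene"] and det[q,"side"]:
        print("   tri",np.round(tri([(ps[c],det[q,c][0]["point"]) for c in ps]),4))
for c in ps:
    print(c,"bottles z0",[np.round(atz(ps[c],x["point"],0),3).tolist() for x in det["bottle1",c]],"logger",[np.round(atz(ps[c],x["point"],0),3).tolist() for x in det["logger",c]])
E
python3 a.py
```

```text
t 0.0 pos [ 0.1331 -0.5848  0.2301] yaw_x 12.8 q [-1.4   0.09  1.23  0.    1.82 -0.06] F [ 0.1 -0.2  0. ] op 1.001 g 0.0
carrier scene [([246, 217], 0.67), ([286, 214], 0.24)]
carrier side [([270, 215], 0.86)]
   tri [ 0.6527 -0.032   0.0037]
bottle1 scene [([365, 251], 0.87), ([188, 164], 0.75), ([228, 153], 0.68)]
bottle1 side [([258, 304], 0.76), ([208, 291], 0.64), ([225, 144], 0.46)]
logger scene [([205, 146], 0.47)]
logger side [([205, 322], 0.79)]
   tri [ 0.4378 -0.3767 -0.0091]
pocket scene [([206, 144], 0.72), ([301, 231], 0.62)]
pocket side [([254, 177], 0.59), ([205, 323], 0.45)]
   tri [ 0.624  -0.1496  0.279 ]
lid_hinge scene [([297, 231], 0.89), ([203, 144], 0.26)]
lid_hinge side [([259, 164], 0.89), ([252, 179], 0.24)]
   tri [0.6409 0.1586 0.06  ]
lid_edge scene [([297, 220], 0.95)]
lid_edge side [([266, 154], 0.71), ([226, 142], 0.68)]
   tri [0.6572 0.153  0.1188]
button_grip scene [([311, 201], 0.64)]
button_grip side [([235, 162], 0.56), ([274, 234], 0.32), ([263, 199], 0.3)]
   tri [0.5495 0.1439 0.1005]
gate_hinge scene [([286, 214], 0.78)]
gate_hinge side [([2
[... 245 characters left out ...]
62, 259], 0.58)]
   tri [ 0.6144 -0.2024 -0.0018]
bay0 scene [([266, 224], 0.76), ([239, 213], 0.71), ([224, 207], 0.69), ([250, 219], 0.65), ([243, 150], 0.52)]
bay0 side [([262, 198], 0.96), ([267, 209], 0.69), ([273, 234], 0.65), ([270, 222], 0.59)]
   tri [0.6385 0.0428 0.0065]
bay3 scene [([266, 224], 0.76), ([239, 213], 0.71), ([224, 207], 0.69), ([250, 219], 0.65), ([243, 150], 0.52)]
bay3 side [([262, 198], 0.96), ([267, 209], 0.69), ([273, 234], 0.65), ([270, 222], 0.59)]
   tri [0.6385 0.0428 0.0065]
scene bottles z0 [[0.545, 0.355], [0.568, -0.361], [0.432, -0.271]] logger [[0.454, -0.371]]
side bottles z0 [[0.579, -0.342], [0.442, -0.288], [0.524, 0.358]] logger [[0.432, -0.376]]
```

```bash
python3 - <<'E'
import cv2
a=cv2.imread("pics/scene0.png");b=cv2.imread("pics/side0.png")
cv2.imwrite("pics/both0.png",cv2.hconcat([cv2.resize(a[100:330,140:420],(560,460))[:,:], cv2.resize(b[100:330,160:280],(240,460))]))
E
```

```text
(no output)
```

View pics/scene0.png

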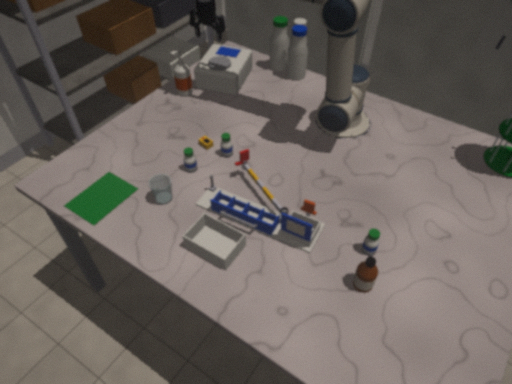

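View pics/side0.png

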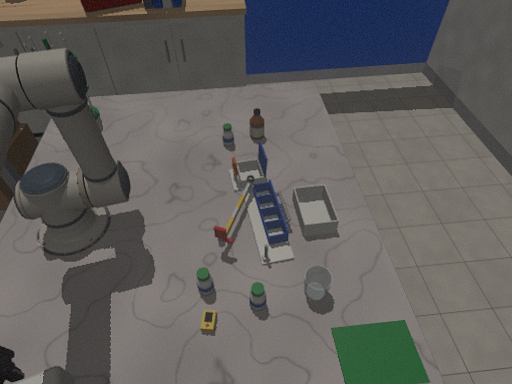

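```bash
python3 - <<'E'
from h import *
ps={c:optics.camera_params(c) for c in("scene","side")}
S=[(224,207),(239,213),(250,219),(266,224)];D=[(273,234),(270,222),(267,209),(262,198)]
P=np.array([tri([(ps["scene"],a),(ps["side"],b)]) for a,b in zip(S,D)]);print(np.round(P,4))
Q=np.array([atz(ps["scene"],a,.008) for a in S]);print(np.round(Q,3))
Q=np.array([atz(ps["side"],a,.008) for a in D]);print(np.round(Q,3))
for q,a,b in[("pocket",(301,231),(254,177)),("b1",(365,251),(225,144)),("b2",(188,164),(258,304)),("b3",(228,153),(208,291)),("log",(205,146),(205,322))]:print(q,np.round(tri([(ps["scene"],a),(ps["side"],b)]),3))
p=optics.camera_params("wrist");print(-np.array(p["world_to_cam"])[:3,:3].T@np.array(p["world_to_cam"])[:3,3],np.array(p["world_to_cam"])[:3,:3],p["K"])
to([.43,-.30,.25],12.8)
E
```

```text
[[ 0.6563 -0.1164  0.0052]
 [ 0.6505 -0.0618  0.0018]
 [ 0.6502 -0.0123  0.0073]
 [ 0.6381  0.0421  0.0057]]
[[ 0.66  -0.116]
 [ 0.652 -0.058]
 [ 0.652 -0.013]
 [ 0.639  0.043]]
[[ 0.654 -0.117]
 [ 0.651 -0.068]
 [ 0.649 -0.012]
 [ 0.638  0.04 ]]
pocket [0.613 0.151 0.013]
b1 [ 0.53   0.359 -0.007]
b2 [ 0.578 -0.348  0.017]
b3 [ 0.435 -0.279 -0.005]
log [ 0.438 -0.376 -0.007]
[ 0.19830827 -0.56944706  0.37404168] [[ 2.21447892e-01 -9.75172063e-01  5.28393631e-04]
 [ 9.41099760e-01  2.13568509e-01 -2.62144489e-01]
 [ 2.55523134e-01  5.85486157e-02  9.65028491e-01]] [[299.91807077   0.         255.691562  ]
 [  0.         299.91807077 191.62465777]
 [  0.           0.           1.        ]]
t 1.3 pos [ 0.1331 -0.5851  0.2313] yaw_x 12.8 q [-1.4   0.09  1.23 -0.    1.82 -0.06] F [0.  0.5 0.6] op 1.001 g 0.0
{'tx': np.float64(0.3527), 'ty': np.float64(-0.2121), 'tz': np.float64(-0.0187), 'roll': np.float64(0.0)}
```

```bash
R='{"hand":1,"tx":0.353,"ty":-0.212,"tz":-0.019}'; python3 -m inch '[{"hand":1,"tx":0.353,"ty":-0.212,"tz":-0.019,"roll":0},{"hand":1,"tx":0.353,"ty":-0.212,"tz":-0.019,"roll":0},{"hand":1,"tx":0.353,"ty":-0.212,"tz":-0.019,"roll":0},{"hand":1,"tx":0.353,"ty":-0.212,"tz":-0.019,"roll":0},{"hand":1,"tx":0.353,"ty":-0.212,"tz":-0.019,"roll":0},{"hand":1,"tx":0.353,"ty":-0.212,"tz":-0.019,"roll":0},{"hand":1,"tx":0.353,"ty":-0.212,"tz":-0.019,"roll":0},{"hand":1,"tx":0.353,"ty":-0.212,"tz":-0.019,"roll":0},{"hand":1,"tx":0.353,"ty":-0.212,"tz":-0.019,"roll":0},{"hand":1,"tx":0.353,"ty":-0.212,"tz":-0.019,"roll":0}]' 60
cat > look.py <<'E'
# usage: look.py name thing:z ...   (wrist view, points projected to height z)
import sys
from h import *
im,p=snap("wrist",sys.argv[1]); st()
for a in sys.argv[2:]:
    q,z=a.split(":"); r=mk("wrist",q)
    print(q,[(np.round(x["point"]).astype(int).tolist(),round(x["confidence"],2),np.round(atz(p,x["point"],float(z)),4).tolist()) for x in r[:4]])
E
python3 look.py w1 bottle1:0 logger:0
```

```text
clock: 2.13
position: [0.4317, -0.2979, 0.2507]
ee_rot: [3.122, 0.352, 0.001]
wrist_force: [-0.0, -1.3, -0.9]
opening: 1.003
grasp_force: 0.0
t 2.18 pos [ 0.4357 -0.2936  0.2508] yaw_x 13.2 q [-0.66 -0.11  1.39  0.    1.85  0.68] F [-0.   4.8 -0.4] op 0.997 g 0.0
bottle1 [([312, 55], 0.86, [0.5779, -0.3357]), ([239, 157], 0.69, [0.434, -0.2747])]
logger [([314, 170], 0.59, [0.4391, -0.3765])]
```

View pics/w1.png

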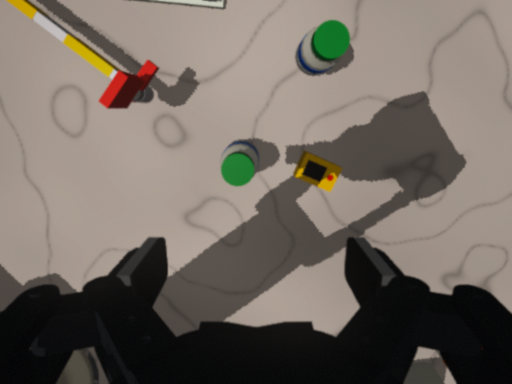

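```bash
python3 - <<'E'
from h import *
p=optics.camera_params("wrist")
print(atz(p,(238,168),.092),atz(p,(331,40),.092))
to([.434,-.275,.17],96)
E
```

```text
[ 0.43757326 -0.27758688] [ 0.57594758 -0.33607163]
t 2.28 pos [ 0.4319 -0.2981  0.2504] yaw_x 13.1 q [-0.67 -0.11  1.39  0.    1.85  0.67] F [ 0.4 -1.6 -0.1] op 1.001 g 0.0
{'tx': np.float64(0.0073), 'ty': np.float64(-0.022), 'tz': np.float64(0.0804), 'roll': np.float64(-82.9)}
```

```bash
python3 -m inch '[{"hand":1,"tx":0.009,"ty":-0.0215,"tz":0.04,"roll":-70},{"hand":1,"tx":0.009,"ty":-0.0215,"tz":0.08,"roll":-70},{"hand":1,"tx":0.009,"ty":-0.0215,"tz":0.08,"roll":-70},{"hand":1,"tx":0.009,"ty":-0.0215,"tz":0.08,"roll":-70},{"hand":1,"tx":0.009,"ty":-0.0215,"tz":0.08,"roll":-70},{"hand":1,"tx":0.009,"ty":-0.0215,"tz":0.08,"roll":-70},{"hand":1,"tx":0.009,"ty":-0.0215,"tz":0.08,"roll":-70},{"hand":1,"tx":0.009,"ty":-0.0215,"tz":0.08,"roll":-70},{"hand":1,"tx":0.009,"ty":-0.0215,"tz":0.08,"roll":-70},{"hand":1,"tx":0.009,"ty":-0.0215,"tz":0.08,"roll":-70}]' 60
python3 -m inch '[{"hand":1,"roll":-13},{"hand":1,"roll":-13}]' && python3 - <<'E'
from h import *
to([.436,-.2765,.065],96)
E
```

```text
clock: 3.12
position: [0.4333, -0.2783, 0.1703]
ee_rot: [2.352, 2.083, -0.001]
wrist_force: [0.0, -0.6, -1.0]
opening: 0.999
grasp_force: 0.0$[0]: bad value
```

```bash
python3 -m inch '[{"hand":1,"tx":0,"ty":0,"tz":0.02,"roll":-13},{"hand":1,"tx":0,"ty":0,"tz":0.05,"roll":-13},{"hand":1,"tx":0,"ty":0,"tz":0.08,"roll":-13},{"hand":1,"tx":0,"ty":0,"tz":0.105,"roll":-13},{"hand":0,"tx":0,"ty":0,"tz":0.105,"roll":-13},{"hand":0,"tx":0,"ty":0,"tz":0.105,"roll":-13},{"hand":0,"tx":0,"ty":0,"tz":0.105,"roll":-13},{"hand":0,"tx":0,"ty":0,"tz":0.105,"roll":-13},{"hand":0,"tx":0,"ty":0,"tz":0.105,"roll":-13},{"hand":0,"tx":0,"ty":0,"tz":0.105,"roll":-13}]' 60
 python3 - <<'E'
from h import *
to([.58,-.05,.25],96)
E
```

```text
clock: 3.95
position: [0.4354, -0.2783, 0.0683]
ee_rot: [2.103, 2.328, -0.0]
wrist_force: [-1.2, -1.4, 6.8]
opening: 0.375
grasp_force: 59.6
t 3.95 pos [ 0.4354 -0.2783  0.0683] yaw_x 95.8 q [-0.63 -0.11  1.72 -0.    1.53 -0.74] F [-1.2 -1.4  6.8] op 0.375 g 59.6
{'tx': np.float64(0.2118), 'ty': np.float64(0.1676), 'tz': np.float64(-0.182), 'roll': np.float64(-0.2)}
```

```bash
python3 -m inch '[{"hand":0,"tx":0,"ty":0,"tz":-0.04,"roll":0},{"hand":0,"tx":0,"ty":0,"tz":-0.08,"roll":0},{"hand":0,"tx":0,"ty":0,"tz":-0.12,"roll":0},{"hand":0,"tx":0.02,"ty":0.02,"tz":-0.15,"roll":0},{"hand":0,"tx":0.04,"ty":0.05,"tz":-0.17,"roll":0},{"hand":0,"tx":0.07,"ty":0.08,"tz":-0.18,"roll":0},{"hand":0,"tx":0.09,"ty":0.11,"tz":-0.19,"roll":0},{"hand":0,"tx":0.11,"ty":0.14,"tz":-0.19,"roll":0},{"hand":0,"tx":0.13,"ty":0.18,"tz":-0.19,"roll":0},{"hand":0,"tx":0.13,"ty":0.18,"tz":-0.19,"roll":0}]'
python3 -m inch '[{"hand":0,"tx":0,"ty":0,"tz":0,"roll":0},{"hand":0,"tx":0,"ty":0,"tz":0,"roll":0},{"hand":0,"tx":0,"ty":0,"tz":0,"roll":0}]'
python3 look.py w2 carrier:0 bay0:.008 gate_hinge:.05 lid_hinge:.048 pocket:.008 button_grip:.091 keeper:.008 latch_grip:.104
```

```text
clock: 4.78
position: [0.6043, -0.1248, 0.253]
ee_rot: [-2.097, -2.335, -0.003]
wrist_force: [-0.0, -0.1, -3.3]
opening: 0.374
grasp_force: 60.7
clock: 5.03
position: [0.5996, -0.1302, 0.256]
ee_rot: [2.106, 2.33, -0.0]
wrist_force: [0.7, -0.8, -1.2]
opening: 0.372
grasp_force: 60.7
t 5.08 pos [ 0.5995 -0.1304  0.2562] yaw_x 95.7 q [-0.27  0.13  1.14 -0.    1.87 -0.37] F [-0.2  0.2 -2. ] op 0.371 g 60.7
carrier [([300, 93], 0.95, [0.6482, -0.0364])]
bay0 [([303, 71], 0.81, [0.647, -0.011]), ([303, 158], 0.68, [0.6621, -0.1171]), ([302, 115], 0.6, [0.6533, -0.0629]), ([304, 20], 0.56, [0.6399, 0.0474])]
gate_hinge []
lid_hinge []
pocket []
button_grip []
keeper []
latch_grip [([144, 196], 0.58, [0.4874, -0.1599])]
```

View pics/w2.png

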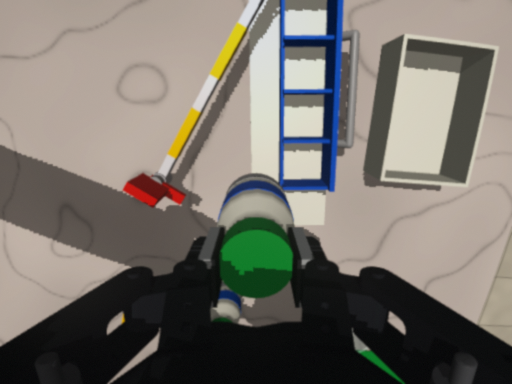

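```bash
python3 - <<'E'
from h import *
p=optics.camera_params("wrist")
for z,a,b in[(.06,(337.5,5),(330,186)),(.034,(281,5),(281,186)),(.008,(250,70),(251,178))]:
    A,B=atz(p,a,z),atz(p,b,z);d=A-B;print(A,B,np.degrees(np.arctan2(-d[0],d[1])))
for q in[(331,190),(279,190)]:print(atz(p,q,.055 if q[0]>300 else .034))
for q in [(324,224)]: print(atz(p,q,.008))
E
```

```text
[0.66688429 0.05155892] [ 0.68892314 -0.13910364] 6.593605564880562
[0.61030692 0.05312317] [ 0.63481122 -0.15118916] 6.839129167423928
[ 0.58224901 -0.01558096] [ 0.59661861 -0.15060066] 6.074891734763262
[ 0.69233772 -0.14496338]
[ 0.63294168 -0.15659283]
[ 0.7043229  -0.20576047]
```

```bash
python3 - <<'E'
from h import *
s,M=st()
for o in(-.004,0,.004): print(o,proj("wrist",s["position"]+M[:,0]*o+[0,0,.024]))
to([.6605,-.1185,.15],96.8)
E
```

```text
t 5.48 pos [ 0.6    -0.1297  0.2555] yaw_x 95.8 q [-0.27  0.14  1.14  0.    1.87 -0.37] F [ 1.   1.2 -1. ] op 0.374 g 60.7
-0.004 [254.60542403 275.56443752]
0 [254.59154706 267.59886139]
0.004 [254.57752907 259.48368717]
t 5.48 pos [ 0.6    -0.1297  0.2555] yaw_x 95.8 q [-0.27  0.14  1.14  0.    1.87 -0.37] F [ 1.   1.2 -1. ] op 0.374 g 60.7
{'tx': np.float64(0.0051), 'ty': np.float64(0.0613), 'tz': np.float64(0.1055), 'roll': np.float64(-1.0)}
```

```bash
python3 -m inch '[{"hand":0,"tx":0,"ty":0.03,"tz":0.03,"roll":-1},{"hand":0,"tx":0,"ty":0.062,"tz":0.06,"roll":-1},{"hand":0,"tx":0,"ty":0.062,"tz":0.09,"roll":-1},{"hand":0,"tx":0,"ty":0.062,"tz":0.12,"roll":-1},{"hand":0,"tx":0,"ty":0.062,"tz":0.12,"roll":-1},{"hand":0,"tx":0,"ty":0.062,"tz":0.12,"roll":-1},{"hand":0,"tx":0,"ty":0.062,"tz":0.12,"roll":-1}]'
python3 look.py w3 bay0:.008 gate_hinge:.05 lid_hinge:.048 pocket:.008 button_grip:.091 bottle1:.069
```

```text
clock: 6.07
position: [0.6625, -0.1234, 0.138]
ee_rot: [2.084, 2.348, 0.002]
wrist_force: [-0.1, -0.6, -0.3]
opening: 0.375
grasp_force: 61.0
t 6.12 pos [ 0.663  -0.1236  0.1393] yaw_x 96.8 q [-0.23  0.29  1.17  0.    1.68 -0.35] F [ 0.6 -0.6 -0.6] op 0.376 g 61.0
bay0 [([254, 118], 0.97, [0.6547, -0.0636]), ([252, 178], 0.8, [0.6598, -0.118]), ([251, 52], 0.75, [0.6457, -0.0091])]
gate_hinge []
lid_hinge []
pocket []
button_grip []
bottle1 [([256, 202], 0.91, [0.663, -0.1217]), ([161, 350], 0.73, [0.5961, -0.2675])]
```

View pics/w3.png

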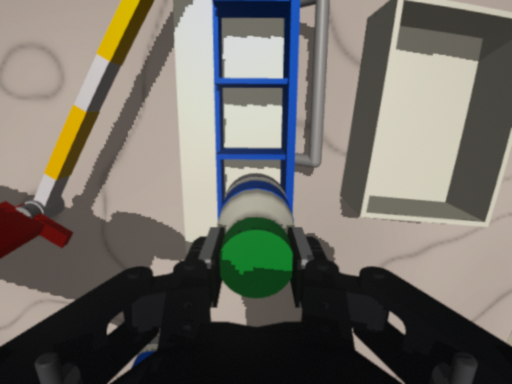

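```bash
python3 -m inch '[{"hand":0,"tx":0,"ty":-0.002,"tz":0.015,"roll":0},{"hand":0,"tx":0,"ty":-0.002,"tz":0.03,"roll":0},{"hand":0,"tx":0,"ty":-0.002,"tz":0.04,"roll":0},{"hand":0,"tx":0,"ty":-0.002,"tz":0.05,"roll":0},{"hand":0,"tx":0,"ty":-0.002,"tz":0.06,"roll":0},{"hand":0,"tx":0,"ty":-0.002,"tz":0.062,"roll":0},{"hand":0,"tx":0,"ty":-0.002,"tz":0.062,"roll":0}]'
```

```text
clock: 7.0
position: [0.6605, -0.1236, 0.0749]
ee_rot: [2.084, 2.348, 0.001]
wrist_force: [-1.7, 0.1, 3.7]
opening: 0.375
grasp_force: 63.9
```

```bash
python3 -m inch '[{"hand":0.7,"tx":0,"ty":0,"tz":0,"roll":0},{"hand":0.7,"tx":0,"ty":0,"tz":0,"roll":0},{"hand":0.7,"tx":0,"ty":0,"tz":-0.03,"roll":0},{"hand":1,"tx":0,"ty":0,"tz":-0.07,"roll":0},{"hand":1,"tx":0,"ty":0,"tz":-0.11,"roll":0},{"hand":1,"tx":-0.03,"ty":-0.02,"tz":-0.14,"roll":0},{"hand":1,"tx":-0.065,"ty":-0.04,"tz":-0.15,"roll":0},{"hand":1,"tx":-0.105,"ty":-0.055,"tz":-0.15,"roll":0},{"hand":1,"tx":-0.145,"ty":-0.075,"tz":-0.15,"roll":0},{"hand":1,"tx":-0.18,"ty":-0.09,"tz":-0.15,"roll":0}]' 60
python3 -m inch '[{"hand":1,"tx":-0.03,"ty":-0.018,"tz":0,"roll":0},{"hand":1,"tx":-0.03,"ty":-0.018,"tz":0,"roll":0},{"hand":1,"tx":-0.03,"ty":-0.018,"tz":0,"roll":0},{"hand":1,"tx":-0.03,"ty":-0.018,"tz":0,"roll":0}]' 60
python3 look.py w4 bottle1:0 logger:0 beaker:0 keeper:0.008 latch_grip:.104
python3 - <<'E'
from h import *
p=optics.camera_params("wrist");im=cv2.imread("pics/w4.png");h=cv2.cvtColor(im,cv2.COLOR_BGR2HSV)
m=((h[...,0]>50)&(h[...,0]<75)&(h[...,1]>180)&(h[...,2]>70)).astype(np.uint8)
n,l,s,c=cv2.connectedComponentsWithStats(m)
for i in range(1,n):
    if s[i,4]>200:print(s[i],c[i],atz(p,c[i],.088))
E
```

```text
clock: 7.83
position: [0.5928, -0.3097, 0.2241]
ee_rot: [2.083, 2.349, 0.0]
wrist_force: [0.5, 0.9, 0.1]
opening: 0.999
grasp_force: 0.0
clock: 8.17
position: [0.5792, -0.3397, 0.2231]
ee_rot: [-2.085, -2.349, -0.001]
wrist_force: [0.2, 0.6, -1.1]
opening: 0.996
grasp_force: 0.0
t 8.22 pos [ 0.5796 -0.3391  0.2232] yaw_x 96.9 q [-0.58  0.29  1.02  0.    1.83 -0.7 ] F [0.2 0.7 0. ] op 1.001 g 0.0
bottle1 [([253, 164], 0.61, [0.5759, -0.3368])]
logger [([142, 182], 0.84, [0.4397, -0.3768])]
beaker [([390, 164], 0.66, [0.746, -0.3172])]
keeper []
latch_grip []
[237 163  33  34 899] [253.00111235 179.74860957] [ 0.57741168 -0.33610567]
[ 382  246  130   53 3850] [450.73376623 268.65012987] [ 0.7995159  -0.40743137]
```

```bash
python3 -m inch '[{"hand":1,"tx":0.004,"ty":-0.002,"tz":0.04,"roll":0},{"hand":1,"tx":0.004,"ty":-0.002,"tz":0.08,"roll":0},{"hand":1,"tx":0.004,"ty":-0.002,"tz":0.12,"roll":0},{"hand":1,"tx":0.004,"ty":-0.002,"tz":0.158,"roll":0},{"hand":1,"tx":0.004,"ty":-0.002,"tz":0.158,"roll":0},{"hand":0,"tx":0.004,"ty":-0.002,"tz":0.158,"roll":0},{"hand":0,"tx":0.004,"ty":-0.002,"tz":0.158,"roll":0},{"hand":0,"tx":0.004,"ty":-0.002,"tz":0.158,"roll":0},{"hand":0,"tx":0.004,"ty":-0.002,"tz":0.158,"roll":0},{"hand":0,"tx":0.004,"ty":-0.002,"tz":0.158,"roll":0}]' 60
python3 -m inch '[{"hand":0,"tx":0,"ty":0,"tz":0,"roll":0},{"hand":0,"tx":0,"ty":0,"tz":-0.04,"roll":0},{"hand":0,"tx":0,"ty":0,"tz":-0.08,"roll":0},{"hand":0,"tx":0,"ty":0,"tz":-0.12,"roll":0},{"hand":0,"tx":0.01,"ty":0,"tz":-0.15,"roll":0},{"hand":0,"tx":0.04,"ty":0.02,"tz":-0.15,"roll":0},{"hand":0,"tx":0.08,"ty":0.04,"tz":-0.15,"roll":0},{"hand":0,"tx":0.12,"ty":0.06,"tz":-0.15,"roll":0},{"hand":0,"tx":0.16,"ty":0.08,"tz":-0.15,"roll":0},{"hand":0,"tx":0.20,"ty":0.10,"tz":-0.15,"roll":0}]'
cat > cap.py <<'E'
# offset of the held cap from the TCP, along tool x and y
from h import *
s,M=st();im,p=snap("wrist");h=cv2.cvtColor(im,cv2.COLOR_RGB2HSV)
m=((h[...,0]>50)&(h[...,0]<75)&(h[...,1]>180)&(h[...,2]>40)).astype(np.uint8)
n,l,t,c=cv2.connectedComponentsWithStats(m);i=1+t[1:,4].argmax()
w=atz(p,c[i],s["position"][2]+.026);print(t[i],c[i],(M[:,:2].T@np.r_[w-s["position"][:2],0]).round(4))
E
python3 cap.py; python3 -c "
from h import *
to([.6533,-.0638,.15],96.8)"
```

```text
clock: 9.3
position: [0.578, -0.3374, 0.0695]
ee_rot: [2.081, 2.345, 0.001]
wrist_force: [-0.0, 0.2, 3.6]
opening: 0.379
grasp_force: 59.0
clock: 10.13
position: [0.6485, -0.1357, 0.217]
ee_rot: [2.085, 2.348, 0.002]
wrist_force: [0.4, -0.3, -1.9]
opening: 0.378
grasp_force: 60.1
t 10.13 pos [ 0.6485 -0.1357  0.217 ] yaw_x 96.8 q [-0.26  0.26  1.07  0.    1.81 -0.38] F [ 0.4 -0.3 -1.9] op 0.378 g 60.1
[ 219  226   74   71 3976] [256.15040241 261.80382294] [0.0039 0.0007]
t 10.18 pos [ 0.6508 -0.1271  0.2167] yaw_x 97.3 q [-0.25  0.26  1.07  0.01  1.81 -0.37] F [-0.4  4.8 -1.4] op 0.371 g 60.1
{'tx': np.float64(0.0621), 'ty': np.float64(0.0101), 'tz': np.float64(0.067), 'roll': np.float64(0.5)}
```

```bash
python3 -m inch '[{"hand":0,"tx":0.03,"ty":0.003,"tz":0,"roll":0},{"hand":0,"tx":0.059,"ty":0.007,"tz":0.02,"roll":0},{"hand":0,"tx":0.059,"ty":0.007,"tz":0.05,"roll":0},{"hand":0,"tx":0.059,"ty":0.007,"tz":0.075,"roll":0},{"hand":0,"tx":0.059,"ty":0.007,"tz":0.075,"roll":0},{"hand":0,"tx":0.059,"ty":0.007,"tz":0.075,"roll":0},{"hand":0,"tx":0.059,"ty":0.007,"tz":0.075,"roll":0}]'
python3 cap.py; python3 look.py w5 bay0:.008 gate_hinge:.05 lid_hinge:.048 pocket:.008 button_grip:.091 lid_edge:.13
```

```text
clock: 10.77
position: [0.6486, -0.0785, 0.1428]
ee_rot: [2.084, 2.347, 0.002]
wrist_force: [0.3, 0.3, -1.4]
opening: 0.375
grasp_force: 60.1
t 10.77 pos [ 0.6486 -0.0785  0.1428] yaw_x 96.8 q [-0.17  0.23  1.23 -0.    1.68 -0.29] F [ 0.3  0.3 -1.4] op 0.375 g 60.1
[ 220  229   73   67 3938] [256.58176739 262.10919248] [0.0038 0.0008]
t 10.87 pos [ 0.6491 -0.0787  0.1437] yaw_x 96.8 q [-0.17  0.23  1.23  0.    1.68 -0.29] F [ 0.  -0.5 -1.3] op 0.377 g 60.1
bay0 [([262, 168], 0.85, [0.6546, -0.0632]), ([258, 40], 0.6, [0.6374, 0.0467]), ([263, 103], 0.58, [0.6484, -0.0052])]
gate_hinge [([263, 106], 0.65, [0.6475, -0.0079]), ([251, 202], 0.25, [0.647, -0.0855])]
lid_hinge [([406, 162], 0.2, [0.7687, -0.0377])]
pocket []
button_grip []
lid_edge []
```

```bash
python3 -m inch '[{"hand":0,"tx":0.011,"ty":0.006,"tz":0,"roll":0},{"hand":0,"tx":0.011,"ty":0.006,"tz":0.01,"roll":0},{"hand":0,"tx":0.011,"ty":0.006,"tz":0.025,"roll":0},{"hand":0,"tx":0.011,"ty":0.006,"tz":0.04,"roll":0},{"hand":0,"tx":0.011,"ty":0.006,"tz":0.055,"roll":0},{"hand":0,"tx":0.011,"ty":0.006,"tz":0.066,"roll":0},{"hand":0,"tx":0.011,"ty":0.006,"tz":0.066,"roll":0},{"hand":0,"tx":0.011,"ty":0.006,"tz":0.066,"roll":0}]'
```

```text
clock: 11.83
position: [0.653, -0.0659, 0.0762]
ee_rot: [2.084, 2.349, 0.002]
wrist_force: [-3.4, -0.3, 8.0]
opening: 0.372
grasp_force: 63.2
```

```bash
python3 -m inch '[{"hand":0.7,"tx":0,"ty":0,"tz":0,"roll":0},{"hand":0.7,"tx":0,"ty":0,"tz":0,"roll":0},{"hand":0.7,"tx":0,"ty":0,"tz":-0.03,"roll":0},{"hand":1,"tx":0,"ty":0,"tz":-0.07,"roll":0},{"hand":1,"tx":0,"ty":0,"tz":-0.11,"roll":0},{"hand":1,"tx":0,"ty":0,"tz":-0.15,"roll":0},{"hand":1,"tx":0.02,"ty":-0.01,"tz":-0.185,"roll":0},{"hand":1,"tx":0.06,"ty":-0.02,"tz":-0.19,"roll":0},{"hand":1,"tx":0.10,"ty":-0.03,"tz":-0.19,"roll":0},{"hand":1,"tx":0.10,"ty":-0.03,"tz":-0.19,"roll":0}]' 60
python3 look.py w6 lid_hinge:.048 pocket:.008 button_grip:.091 gate_hinge:.05 bay0:.008 lid_edge:.13
python3 -m inch '[{"hand":1,"tx":0.04,"ty":0,"tz":0,"roll":0},{"hand":1,"tx":0.08,"ty":-0.01,"tz":0,"roll":0},{"hand":1,"tx":0.12,"ty":-0.02,"tz":0,"roll":0},{"hand":1,"tx":0.16,"ty":-0.03,"tz":0,"roll":0},{"hand":1,"tx":0.20,"ty":-0.035,"tz":0,"roll":0},{"hand":1,"tx":0.24,"ty":-0.04,"tz":0,"roll":0},{"hand":1,"tx":0.28,"ty":-0.042,"tz":0,"roll":0},{"hand":1,"tx":0.30,"ty":-0.042,"tz":0,"roll":0},{"hand":1,"tx":0.30,"ty":-0.042,"tz":0,"roll":0},{"hand":1,"tx":0.30,"ty":-0.042,"tz":0,"roll":0}]' 60
python3 look.py w7 bottle1:0 amber:0
python3 - <<'E'
from h import *
p=optics.camera_params("wrist");im=cv2.imread("pics/w7.png");h=cv2.cvtColor(im,cv2.COLOR_BGR2HSV)
m=((h[...,0]>50)&(h[...,0]<75)&(h[...,1]>180)&(h[...,2]>70)).astype(np.uint8)
n,l,s,c=cv2.connectedComponentsWithStats(m)
for i in range(1,n):
    if s[i,4]>200:print(s[i],c[i],atz(p,c[i],.088))
E
```

```text
clock: 12.67
position: [0.6096, 0.0356, 0.2663]
ee_rot: [-2.078, -2.356, -0.007]
wrist_force: [-0.0, 0.2, -0.0]
opening: 0.996
grasp_force: 0.0
t 12.72 pos [0.6103 0.0329 0.2651] yaw_x 97.1 q [-0.    0.13  1.13  0.    1.88 -0.13] F [ 0.2 -0.9  1. ] op 1.002 g 0.0
lid_hinge [([301, 66], 0.69, [0.647, 0.1584])]
pocket [([260, 73], 0.97, [0.602, 0.1493])]
button_grip [([205, 60], 0.61, [0.5466, 0.1455])]
gate_hinge [([252, 129], 0.62, [0.6006, 0.0815]), ([276, 236], 0.51, [0.6477, -0.0494]), ([276, 272], 0.32, [0.6563, -0.1013])]
bay0 [([275, 233], 0.8, [0.6512, -0.0626]), ([274, 195], 0.67, [0.6421, -0.0068])]
lid_edge [([326, 54], 0.89, [0.6568, 0.1578])]
clock: 13.85
position: [0.5337, 0.3225, 0.2633]
ee_rot: [-2.084, -2.351, 0.002]
wrist_force: [0.8, -0.3, -0.8]
opening: 1.001
grasp_force: 0.0
t 13.9 pos [0.5341 0.3215 0.2637] yaw_x 96.8 q [ 0.49  0.17  1.09 -0.    1.88  0.37] F [-0.3 -1.2 -0.3] op 1.001 g 0.0
bottle1 [([259, 129], 0.77, [0.5333, 0.3656])]
amber [([356, 115], 0.86, [0.6587, 0.3995])]
[247 122  30  31 714] [261.99159664 137.35434174] [0.53701485 0.36060766]
```

View pics/w6.png

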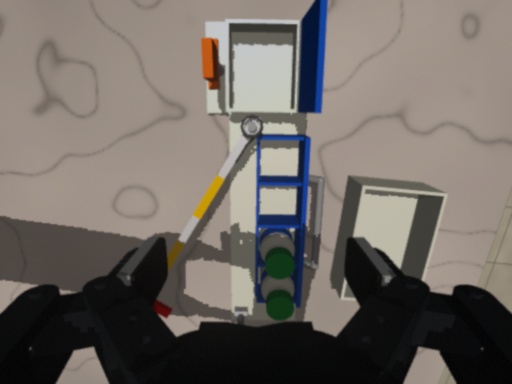

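View pics/w7.png

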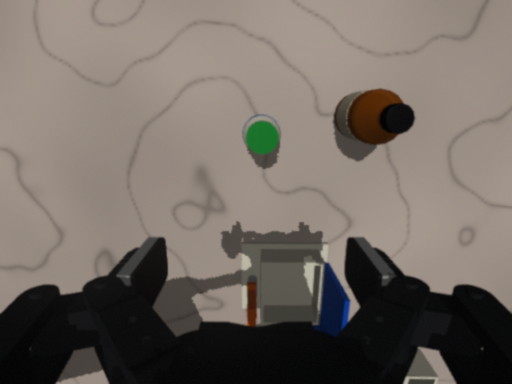

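```bash
python3 -m inch '[{"hand":1,"tx":0.02,"ty":0.006,"tz":0.03,"roll":0},{"hand":1,"tx":0.041,"ty":0.006,"tz":0.06,"roll":0},{"hand":1,"tx":0.041,"ty":0.006,"tz":0.1,"roll":0},{"hand":1,"tx":0.041,"ty":0.006,"tz":0.14,"roll":0},{"hand":1,"tx":0.041,"ty":0.006,"tz":0.17,"roll":0},{"hand":1,"tx":0.041,"ty":0.006,"tz":0.1975,"roll":0},{"hand":1,"tx":0.041,"ty":0.006,"tz":0.1975,"roll":0},{"hand":0,"tx":0.041,"ty":0.006,"tz":0.1975,"roll":0},{"hand":0,"tx":0.041,"ty":0.006,"tz":0.1975,"roll":0},{"hand":0,"tx":0.041,"ty":0.006,"tz":0.1975,"roll":0}]' 60
python3 -m inch '[{"hand":0,"tx":0,"ty":0,"tz":0,"roll":0},{"hand":0,"tx":0,"ty":0,"tz":0,"roll":0},{"hand":0,"tx":0,"ty":0,"tz":-0.04,"roll":0},{"hand":0,"tx":0,"ty":0,"tz":-0.08,"roll":0},{"hand":0,"tx":0,"ty":0,"tz":-0.12,"roll":0},{"hand":0,"tx":0,"ty":0,"tz":-0.16,"roll":0},{"hand":0,"tx":0,"ty":0,"tz":-0.20,"roll":0},{"hand":0,"tx":-0.02,"ty":0,"tz":-0.22,"roll":0},{"hand":0,"tx":-0.02,"ty":0,"tz":-0.22,"roll":0}]'
python3 cap.py
```

```text
clock: 14.83
position: [0.5364, 0.364, 0.0705]
ee_rot: [2.085, 2.348, 0.008]
wrist_force: [-0.8, 0.8, -0.1]
opening: 0.603
grasp_force: 0.0
clock: 15.58
position: [0.5385, 0.3424, 0.2962]
ee_rot: [2.083, 2.344, 0.018]
wrist_force: [0.5, -0.1, -0.4]
opening: 0.373
grasp_force: 60.3
t 15.58 pos [0.5385 0.3424 0.2962] yaw_x 96.7 q [ 0.51  0.21  0.98 -0.    1.93  0.4 ] F [ 0.5 -0.1 -0.4] op 0.373 g 60.3
[ 221  228   72   72 3906] [256.07834101 265.04326677] [0.0022 0.0004]
```

```bash
python3 -m inch '[{"hand":0,"tx":-0.362,"ty":0.066,"tz":0,"roll":0},{"hand":0,"tx":-0.362,"ty":0.066,"tz":0,"roll":0},{"hand":0,"tx":-0.362,"ty":0.066,"tz":0,"roll":0},{"hand":0,"tx":-0.362,"ty":0.066,"tz":0,"roll":0},{"hand":0,"tx":-0.362,"ty":0.066,"tz":0,"roll":0},{"hand":0,"tx":-0.362,"ty":0.066,"tz":0,"roll":0},{"hand":0,"tx":-0.362,"ty":0.066,"tz":0,"roll":0},{"hand":0,"tx":-0.362,"ty":0.066,"tz":0,"roll":0},{"hand":0,"tx":-0.362,"ty":0.066,"tz":0,"roll":0},{"hand":0,"tx":-0.362,"ty":0.066,"tz":0,"roll":0}]'
python3 -m inch '[{"hand":0,"tx":0,"ty":0,"tz":0.04,"roll":0},{"hand":0,"tx":0,"ty":0,"tz":0.08,"roll":0},{"hand":0,"tx":0,"ty":0,"tz":0.1,"roll":0},{"hand":0,"tx":0,"ty":0,"tz":0.1,"roll":0},{"hand":0,"tx":0,"ty":0,"tz":0.1,"roll":0},{"hand":0,"tx":0,"ty":0,"tz":0.1,"roll":0}]'
python3 cap.py; python3 look.py w8 bay0:.008 gate_hinge:.05
python3 -c "
from h import *
to([.6462,-.0102,.0755],96.8)"
```

```text
clock: 16.47
position: [0.6463, -0.0143, 0.2833]
ee_rot: [-2.093, -2.341, 0.007]
wrist_force: [0.8, -1.1, -2.4]
opening: 0.376
grasp_force: 60.3
clock: 16.97
position: [0.646, -0.0073, 0.1884]
ee_rot: [2.084, 2.349, 0.002]
wrist_force: [0.4, 0.5, -0.9]
opening: 0.373
grasp_force: 60.3
t 16.97 pos [ 0.646  -0.0073  0.1884] yaw_x 96.8 q [-0.06  0.21  1.18  0.    1.75 -0.18] F [ 0.4  0.5 -0.9] op 0.373 g 60.3
[ 220  229   73   98 4736] [256.08720439 273.28969595] [-0.0017  0.0006]
t 17.07 pos [ 0.6466 -0.0075  0.19  ] yaw_x 96.8 q [-0.06  0.21  1.17  0.    1.75 -0.18] F [-0.5 -0.5 -1.2] op 0.369 g 60.3
bay0 [([256, 175], 0.97, [0.648, -0.0093]), ([254, 123], 0.75, [0.6402, 0.0463])]
gate_hinge [([216, 79], 0.63, [0.601, 0.0824])]
t 17.17 pos [ 0.6464 -0.0076  0.1894] yaw_x 96.8 q [-0.06  0.21  1.17  0.    1.75 -0.18] F [-0.3  0.3 -2.2] op 0.372 g 60.3
{'tx': np.float64(-0.0025), 'ty': np.float64(-0.001), 'tz': np.float64(0.1139), 'roll': np.float64(0.0)}
```

```bash
python3 -m inch '[{"hand":0,"tx":-0.0025,"ty":0,"tz":0.03,"roll":0},{"hand":0,"tx":-0.0025,"ty":0,"tz":0.05,"roll":0},{"hand":0,"tx":-0.0025,"ty":0,"tz":0.065,"roll":0},{"hand":0,"tx":-0.0025,"ty":0,"tz":0.08,"roll":0},{"hand":0,"tx":-0.0025,"ty":0,"tz":0.095,"roll":0},{"hand":0,"tx":-0.0025,"ty":0,"tz":0.11,"roll":0},{"hand":0,"tx":-0.0025,"ty":0,"tz":0.114,"roll":0},{"hand":0,"tx":-0.0025,"ty":0,"tz":0.114,"roll":0}]'
```

```text
clock: 17.83
position: [0.6461, -0.0101, 0.0755]
ee_rot: [2.085, 2.349, 0.002]
wrist_force: [-3.7, 1.1, 4.0]
opening: 0.375
grasp_force: 64.5
```

```bash
python3 -m inch '[{"hand":0.7,"tx":0,"ty":0,"tz":0,"roll":0},{"hand":0.7,"tx":0,"ty":0,"tz":0,"roll":0},{"hand":0.7,"tx":0,"ty":0,"tz":-0.03,"roll":0},{"hand":1,"tx":0,"ty":0,"tz":-0.07,"roll":0},{"hand":1,"tx":0,"ty":0,"tz":-0.11,"roll":0},{"hand":1,"tx":0,"ty":0,"tz":-0.15,"roll":0},{"hand":1,"tx":-0.035,"ty":-0.02,"tz":-0.15,"roll":0},{"hand":1,"tx":-0.07,"ty":-0.04,"tz":-0.15,"roll":0},{"hand":1,"tx":-0.10,"ty":-0.06,"tz":-0.15,"roll":0},{"hand":1,"tx":-0.10,"ty":-0.06,"tz":-0.15,"roll":0}]' 60
python3 -m inch '[{"hand":1,"tx":-0.24,"ty":-0.185,"tz":0,"roll":0},{"hand":1,"tx":-0.24,"ty":-0.185,"tz":0,"roll":0},{"hand":1,"tx":-0.24,"ty":-0.185,"tz":0,"roll":0},{"hand":1,"tx":-0.24,"ty":-0.185,"tz":0,"roll":0},{"hand":1,"tx":-0.24,"ty":-0.185,"tz":0,"roll":0},{"hand":1,"tx":-0.24,"ty":-0.185,"tz":0,"roll":0},{"hand":1,"tx":-0.24,"ty":-0.185,"tz":0,"roll":0},{"hand":1,"tx":-0.24,"ty":-0.185,"tz":0,"roll":0},{"hand":1,"tx":-0.24,"ty":-0.185,"tz":0,"roll":0},{"hand":1,"tx":-0.24,"ty":-0.185,"tz":0,"roll":0}]' 60
cat > log.py <<'E'
from h import *
im,p=snap("wrist","lg");s,M=st();print([(x["point"],x["confidence"],atz(p,x["point"],0)) for x in mk("wrist","logger")])
h=cv2.cvtColor(im,cv2.COLOR_RGB2HSV);m=((h[...,0]>18)&(h[...,0]<34)&(h[...,1]>120)&(h[...,2]>60)).astype(np.uint8)
m[0:0]=0;n,l,t,c=cv2.connectedComponentsWithStats(cv2.morphologyEx(m,cv2.MORPH_CLOSE,np.ones((9,9))));i=1+t[1:,4].argmax();print(t[i],c[i])
ys,xs=np.where(l==i);W=np.array([atz(p,q,.024) for q in zip(xs,ys)])*1000
r=cv2.minAreaRect(W.astype(np.float32));print(r);b=cv2.boxPoints(r);a,bb=b[1]-b[0],b[2]-b[1]
v=a if np.linalg.norm(a)>np.linalg.norm(bb) else bb;print("long yaw",np.degrees(np.arctan2(v[1],v[0]))%180)
E
python3 log.py
```

```text
clock: 18.67
position: [0.5964, -0.1222, 0.2243]
ee_rot: [2.09, 2.341, -0.003]
wrist_force: [-0.1, 0.1, 0.8]
opening: 0.995
grasp_force: 0.0
clock: 19.5
position: [0.4432, -0.377, 0.2231]
ee_rot: [2.087, 2.348, 0.001]
wrist_force: [0.0, 0.3, 0.3]
opening: 0.998
grasp_force: 0.0
t 19.55 pos [ 0.4437 -0.3762  0.2231] yaw_x 96.8 q [-0.76  0.04  1.3   0.    1.8  -0.88] F [0.8 0.  0.2] op 0.998 g 0.0
[([253.6, 166.7], 0.66, array([ 0.441612  , -0.37783811])), ([496.0, 149.1], 0.32, array([ 0.74596646, -0.31767821]))]
[ 234  143   40   50 1063] [253.51458137 168.89275635]
((441.5818786621094, -375.4546203613281), (52.578369140625, 34.83853530883789), 79.47438049316406)
long yaw 79.47441
```

View pics/lg.png

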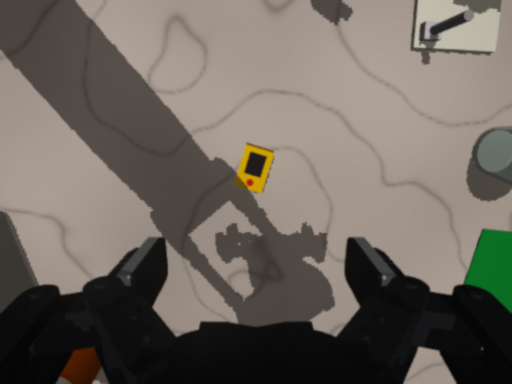

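```bash
python3 -m inch '[{"hand":1,"tx":0.001,"ty":-0.002,"tz":0.04,"roll":17.3},{"hand":1,"tx":0.001,"ty":-0.002,"tz":0.08,"roll":17.3},{"hand":1,"tx":0.001,"ty":-0.002,"tz":0.12,"roll":17.3},{"hand":1,"tx":0.001,"ty":-0.002,"tz":0.16,"roll":17.3},{"hand":1,"tx":0.001,"ty":-0.002,"tz":0.19,"roll":17.3},{"hand":1,"tx":0.001,"ty":-0.002,"tz":0.21,"roll":17.3},{"hand":1,"tx":0.001,"ty":-0.002,"tz":0.217,"roll":17.3},{"hand":1,"tx":0.001,"ty":-0.002,"tz":0.217,"roll":17.3},{"hand":0,"tx":0.001,"ty":-0.002,"tz":0.217,"roll":17.3},{"hand":0,"tx":0.001,"ty":-0.002,"tz":0.217,"roll":17.3}]' 40
python3 -m inch '[{"hand":0,"tx":0,"ty":0,"tz":0,"roll":0},{"hand":0,"tx":0,"ty":0,"tz":0,"roll":0},{"hand":0,"tx":0,"ty":0,"tz":0,"roll":0},{"hand":0,"tx":0,"ty":0,"tz":0,"roll":0}]'
python3 -m inch '[{"hand":0,"tx":0,"ty":0,"tz":-0.04,"roll":0},{"hand":0,"tx":0,"ty":0,"tz":-0.08,"roll":0},{"hand":0,"tx":0,"ty":0,"tz":-0.12,"roll":0},{"hand":0,"tx":0,"ty":0,"tz":-0.16,"roll":0},{"hand":0,"tx":0,"ty":0,"tz":-0.20,"roll":0},{"hand":0,"tx":0,"ty":0,"tz":-0.24,"roll":0},{"hand":0,"tx":0,"ty":0,"tz":-0.24,"roll":0},{"hand":0,"tx":0,"ty":0,"tz":-0.24,"roll":0}]'
python3 -c "
from h import *
to([.613,.151,.245],6.8)"
```

```text
clock: 20.43
position: [0.4424, -0.3767, 0.0084]
ee_rot: [2.411, 2.008, 0.001]
wrist_force: [0.5, -0.3, 0.8]
opening: 0.746
grasp_force: 0.0
clock: 20.77
position: [0.4418, -0.3769, 0.0077]
ee_rot: [2.413, 2.007, 0.001]
wrist_force: [0.3, 0.1, 6.2]
opening: 0.385
grasp_force: 42.1
clock: 21.43
position: [0.4415, -0.377, 0.2496]
ee_rot: [2.41, 2.005, 0.001]
wrist_force: [-0.7, -1.2, -1.8]
opening: 0.386
grasp_force: 41.4
t 21.43 pos [ 0.4415 -0.377   0.2496] yaw_x 79.5 q [-0.77  0.04  1.25  0.    1.84 -0.58] F [-0.7 -1.2 -1.8] op 0.386 g 41.4
{'tx': np.float64(0.5504), 'ty': np.float64(0.0724), 'tz': np.float64(0.003), 'roll': np.float64(72.7)}
```

```bash
python3 -m inch '[{"hand":0,"tx":0.40,"ty":0.045,"tz":0,"roll":-70},{"hand":0,"tx":0.40,"ty":0.045,"tz":0,"roll":-70},{"hand":0,"tx":0.40,"ty":0.045,"tz":0,"roll":-70},{"hand":0,"tx":0.40,"ty":0.045,"tz":0,"roll":-70},{"hand":0,"tx":0.40,"ty":0.045,"tz":0,"roll":-70},{"hand":0,"tx":0.40,"ty":0.045,"tz":0,"roll":-70},{"hand":0,"tx":0.40,"ty":0.045,"tz":0,"roll":-70},{"hand":0,"tx":0.40,"ty":0.045,"tz":0,"roll":-70},{"hand":0,"tx":0.40,"ty":0.045,"tz":0,"roll":-70},{"hand":0,"tx":0.40,"ty":0.045,"tz":0,"roll":-70}]'
python3 -m inch '[{"hand":0,"tx":0,"ty":0,"tz":0,"roll":-37},{"hand":0,"tx":0,"ty":0,"tz":0,"roll":-37},{"hand":0,"tx":0,"ty":0,"tz":0,"roll":-37},{"hand":0,"tx":0,"ty":0,"tz":0,"roll":-37},{"hand":0,"tx":0,"ty":0,"tz":0,"roll":-37},{"hand":0,"tx":0,"ty":0,"tz":0,"roll":-37},{"hand":0,"tx":0,"ty":0,"tz":0,"roll":-37},{"hand":0,"tx":0,"ty":0,"tz":0,"roll":-37}]'
python3 -c "
from h import *
to([.602,.152,.2],6.8)"
```

```text
clock: 22.27
position: [0.5576, 0.0126, 0.2431]
ee_rot: [-0.812, -3.031, -0.001]
wrist_force: [0.4, 0.1, -0.8]
opening: 0.388
grasp_force: 41.3
clock: 22.93
position: [0.5575, 0.0089, 0.2445]
ee_rot: [0.173, -3.135, -0.0]
wrist_force: [0.2, -0.7, -0.6]
opening: 0.385
grasp_force: 41.3
t 22.93 pos [0.5575 0.0089 0.2445] yaw_x -173.7 q [-0.05 -0.02  1.32  0.    1.84 -1.73] F [ 0.2 -0.7 -0.6] op 0.385 g 41.3
{'tx': np.float64(-0.06), 'ty': np.float64(0.1373), 'tz': np.float64(0.0444), 'roll': np.float64(-0.5)}
```

```bash
python3 -m inch '[{"hand":0,"tx":-0.06,"ty":0.137,"tz":0.0,"roll":-0.5},{"hand":0,"tx":-0.06,"ty":0.137,"tz":0,"roll":-0.5},{"hand":0,"tx":-0.06,"ty":0.137,"tz":0.02,"roll":-0.5},{"hand":0,"tx":-0.06,"ty":0.137,"tz":0.045,"roll":-0.5},{"hand":0,"tx":-0.06,"ty":0.137,"tz":0.045,"roll":-0.5},{"hand":0,"tx":-0.06,"ty":0.137,"tz":0.045,"roll":-0.5},{"hand":0,"tx":-0.06,"ty":0.137,"tz":0.045,"roll":-0.5},{"hand":0,"tx":-0.06,"ty":0.137,"tz":0.045,"roll":-0.5}]'
python3 look.py w9 lid_hinge:.048 pocket:.008 button_grip:.091 lid_edge:.13
```

```text
clock: 23.6
position: [0.6023, 0.1509, 0.2024]
ee_rot: [-0.189, 3.134, -0.0]
wrist_force: [-0.1, -0.1, -0.6]
opening: 0.383
grasp_force: 41.3
t 23.65 pos [0.6024 0.1508 0.2028] yaw_x -173.1 q [ 0.19  0.14  1.23 -0.    1.77 -1.5 ] F [-0.3 -0.4 -1.1] op 0.385 g 41.3
lid_hinge [([114, 190], 0.74, [0.6337, 0.0071])]
pocket [([256, 170], 0.61, [0.6034, 0.1523])]
button_grip [([255, 130], 0.86, [0.5533, 0.1453]), ([75, 188], 0.7, [0.6225, -0.0098])]
lid_edge [([256, 170], 0.26, [0.5789, 0.1489])]
```

View pics/w9.png

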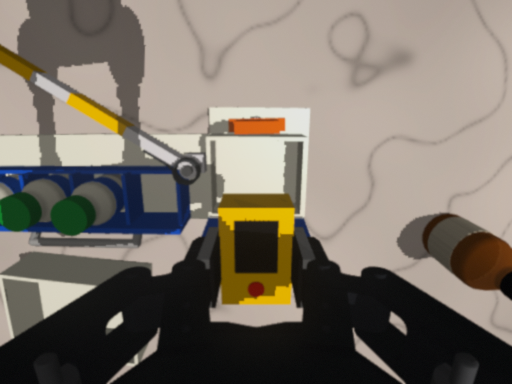

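```bash
python3 -m inch '[{"hand":0,"tx":0,"ty":0,"tz":0.04,"roll":0},{"hand":0,"tx":0,"ty":0,"tz":0.08,"roll":0},{"hand":0,"tx":0,"ty":0,"tz":0.11,"roll":0},{"hand":0,"tx":0,"ty":0,"tz":0.13,"roll":0},{"hand":0,"tx":0,"ty":0,"tz":0.145,"roll":0},{"hand":0,"tx":0,"ty":0,"tz":0.16,"roll":0},{"hand":0,"tx":0,"ty":0,"tz":0.172,"roll":0},{"hand":0,"tx":0,"ty":0,"tz":0.183,"roll":0},{"hand":0,"tx":0,"ty":0,"tz":0.183,"roll":0}]'
python3 -m inch '[{"hand":0.55,"tx":0,"ty":0,"tz":0,"roll":0},{"hand":0.55,"tx":0,"ty":0,"tz":0,"roll":0},{"hand":0.55,"tx":0,"ty":0,"tz":0,"roll":0},{"hand":0.55,"tx":0,"ty":0,"tz":-0.03,"roll":0},{"hand":0.55,"tx":0,"ty":0,"tz":-0.07,"roll":0},{"hand":0.55,"tx":0,"ty":0,"tz":-0.11,"roll":0},{"hand":0.55,"tx":0,"ty":0,"tz":-0.15,"roll":0},{"hand":0.55,"tx":0,"ty":0,"tz":-0.19,"roll":0},{"hand":0.55,"tx":0,"ty":0,"tz":-0.19,"roll":0}]'
python3 look.py w10 logger:.008 pocket:.008 button_grip:.091
```

```text
clock: 24.6
position: [0.6016, 0.1516, 0.0164]
ee_rot: [0.192, -3.135, 0.0]
wrist_force: [-0.4, -0.2, -0.8]
opening: 0.384
grasp_force: 41.7
clock: 25.35
position: [0.6046, 0.1525, 0.2201]
ee_rot: [-0.191, 3.119, 0.003]
wrist_force: [0.2, 0.8, 2.4]
opening: 0.547
grasp_force: 0.0
t 25.4 pos [0.6041 0.1524 0.2159] yaw_x -173.0 q [ 0.19  0.14  1.21  0.    1.78 -1.5 ] F [0.5 0.8 0.1] op 0.549 g 0.0
logger [([255, 165], 0.76, [0.6066, 0.1525]), ([79, 184], 0.68, [0.6567, -0.0622])]
pocket []
button_grip [([254, 120], 0.76, [0.55, 0.1452]), ([102, 178], 0.26, [0.6192, 0.0089])]
```

```bash
python3 -m inch '[{"hand":0,"tx":0,"ty":0,"tz":-0.04,"roll":0},{"hand":0,"tx":-0.03,"ty":0,"tz":-0.04,"roll":0},{"hand":0,"tx":-0.06,"ty":0,"tz":-0.04,"roll":0},{"hand":0,"tx":-0.10,"ty":0,"tz":-0.04,"roll":0},{"hand":0,"tx":-0.10,"ty":0,"tz":-0.04,"roll":0},{"hand":0,"tx":-0.10,"ty":0,"tz":0.0,"roll":0},{"hand":0,"tx":-0.10,"ty":0,"tz":0.04,"roll":0},{"hand":0,"tx":-0.10,"ty":0,"tz":0.08,"roll":0},{"hand":0,"tx":-0.10,"ty":0,"tz":0.08,"roll":0},{"hand":0,"tx":-0.10,"ty":0,"tz":0.08,"roll":0}]'
cat > cf.py <<'E'
from h import *
O=np.array([.650,-.036]);a=np.radians(6.8);E=np.array([[np.cos(a),np.sin(a)],[-np.sin(a),np.cos(a)]])
s,M=st();print("carrier mm",(E@(s["position"][:2]-O)*1000).round(1))
E
python3 look.py w11 lid_hinge:.048 lid_edge:.131 ; python3 cf.py
```

```text
clock: 26.38
position: [0.6984, 0.1636, 0.1219]
ee_rot: [0.192, -3.125, 0.002]
wrist_force: [-0.1, -0.5, 1.1]
opening: 0.004
grasp_force: 0.0
t 26.43 pos [0.7005 0.164  0.1272] yaw_x -173.0 q [ 0.18  0.42  1.03  0.    1.69 -1.51] F [0.8 0.2 1.1] op 0.001 g 0.0
lid_hinge [([256, 126], 0.69, [0.6428, 0.1577])]
lid_edge [([255, 163], 0.85, [0.656, 0.1586])]
t 26.53 pos [0.7027 0.1644 0.1325] yaw_x -173.0 q [ 0.18  0.42  1.02  0.    1.69 -1.51] F [1.  0.2 0.2] op 0.001 g 0.0
carrier mm [ 76.  192.8]
```

View pics/w11.png

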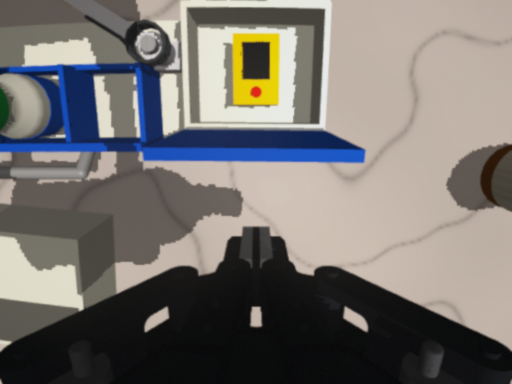

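```bash
python3 -m inch '[{"hand":0,"tx":0.0,"ty":0,"tz":0.021,"roll":0},{"hand":0,"tx":0.02,"ty":0,"tz":0.021,"roll":0},{"hand":0,"tx":0.035,"ty":0,"tz":0.021,"roll":0},{"hand":0,"tx":0.047,"ty":0,"tz":0.022,"roll":0},{"hand":0,"tx":0.058,"ty":0,"tz":0.023,"roll":0},{"hand":0,"tx":0.070,"ty":0,"tz":0.026,"roll":0},{"hand":0,"tx":0.082,"ty":0,"tz":0.033,"roll":0},{"hand":0,"tx":0.09,"ty":0,"tz":0.04,"roll":0},{"hand":0,"tx":0.097,"ty":0,"tz":0.048,"roll":0},{"hand":0,"tx":0.097,"ty":0,"tz":0.048,"roll":0}]'
python3 cf.py
```

```text
clock: 27.37
position: [0.6055, 0.1526, 0.0832]
ee_rot: [-0.192, 3.131, 0.001]
wrist_force: [-0.8, 0.2, -0.9]
opening: -0.002
grasp_force: 0.0
t 27.37 pos [0.6055 0.1526 0.0832] yaw_x -173.0 q [ 0.19  0.17  1.4   0.    1.56 -1.5 ] F [-0.8  0.2 -0.9] op -0.002 g 0.0
carrier mm [-21.8 192.5]
```

```bash
python3 -m inch '[{"hand":0,"tx":0.004,"ty":0,"tz":0.007,"roll":0},{"hand":0,"tx":0.007,"ty":0,"tz":0.014,"roll":0},{"hand":0,"tx":0.012,"ty":0,"tz":0.021,"roll":0},{"hand":0,"tx":0.015,"ty":0,"tz":0.026,"roll":0},{"hand":0,"tx":0.016,"ty":0,"tz":0.029,"roll":0},{"hand":0,"tx":0.016,"ty":0,"tz":0.031,"roll":0},{"hand":0,"tx":0.016,"ty":0,"tz":0.031,"roll":0},{"hand":0,"tx":0.016,"ty":0,"tz":0.031,"roll":0}]'
python3 cf.py
```

```text
clock: 28.03
position: [0.5904, 0.1505, 0.0537]
ee_rot: [-0.192, 3.13, 0.001]
wrist_force: [-6.2, -0.8, 19.4]
opening: 0.0
grasp_force: 10.1
t 28.03 pos [0.5904 0.1505 0.0537] yaw_x -173.0 q [ 0.19  0.15  1.48 -0.    1.5  -1.5 ] F [-6.2 -0.8 19.4] op 0.0 g 10.1
carrier mm [-37.1 192.3]
```

```bash
python3 -m inch '[{"hand":0,"tx":0,"ty":0,"tz":-0.04,"roll":0},{"hand":0,"tx":0,"ty":0,"tz":-0.08,"roll":0},{"hand":0.6,"tx":0,"ty":0,"tz":-0.12,"roll":12},{"hand":0.6,"tx":0.01,"ty":0,"tz":-0.16,"roll":20},{"hand":0.6,"tx":0.02,"ty":0,"tz":-0.16,"roll":40},{"hand":0.6,"tx":0.02,"ty":0,"tz":-0.16,"roll":66},{"hand":0.6,"tx":0.02,"ty":0,"tz":-0.16,"roll":66},{"hand":0.6,"tx":0.02,"ty":0,"tz":-0.16,"roll":66},{"hand":0.6,"tx":0.02,"ty":0,"tz":-0.16,"roll":66},{"hand":0.6,"tx":0.02,"ty":0,"tz":-0.16,"roll":66}]'
python3 -m inch '[{"hand":0.6,"tx":0,"ty":-0.02,"tz":0,"roll":24},{"hand":0.6,"tx":0,"ty":-0.02,"tz":0,"roll":24},{"hand":0.6,"tx":0,"ty":-0.02,"tz":0,"roll":24},{"hand":0.6,"tx":0,"ty":-0.02,"tz":0,"roll":24},{"hand":0.6,"tx":0,"ty":-0.02,"tz":0,"roll":24},{"hand":0.6,"tx":0,"ty":-0.02,"tz":0,"roll":24}]'
cat > but.py <<'E'
import sys
from h import *
q,z=sys.argv[1],float(sys.argv[2]);lo,hi=map(int,sys.argv[3].split(","))
im,p=snap("wrist",sys.argv[4]);st();r=mk("wrist",q);print([(np.round(x["point"]),round(x["confidence"],2),atz(p,x["point"],z).round(4)) for x in r[:3]])
h=cv2.cvtColor(im,cv2.COLOR_RGB2HSV);hh=h[...,0];m=(((hh>=lo)&(hh<=hi)) if lo<hi else ((hh>=lo)|(hh<=hi)))&(h[...,1]>170)&(h[...,2]>50)
n,l,t,c=cv2.connectedComponentsWithStats(m.astype(np.uint8))
for i in 1+np.argsort(-t[1:,4])[:2]: print(t[i],c[i],cv2.minAreaRect(np.argwhere(l==i)[:,::-1].astype(np.float32)))
E
python3 but.py button_grip .091 4,14 w12
```

```text
clock: 28.87
position: [0.5689, 0.1478, 0.208]
ee_rot: [-1.343, -2.839, 0.001]
wrist_force: [0.0, -0.1, 0.7]
opening: 0.598
grasp_force: 0.0
clock: 29.37
position: [0.5536, 0.135, 0.2082]
ee_rot: [-1.894, -2.506, 0.001]
wrist_force: [-0.1, -0.3, 0.3]
opening: 0.596
grasp_force: 0.0
t 29.42 pos [0.5537 0.1351 0.2083] yaw_x 105.8 q [ 0.18  0.01  1.36  0.    1.78 -0.1 ] F [ 0.5  0.4 -0.1] op 0.6 g 0.0
[(array([250., 175.]), 0.86, array([0.5458, 0.1448]))]
[246 143  18  56 636] [254.5927673  170.72641509] ((254.63661193847656, 170.45260620117188), (11.89920425415039, 55.8314094543457), 7.4314093589782715)
```

View pics/w12.png

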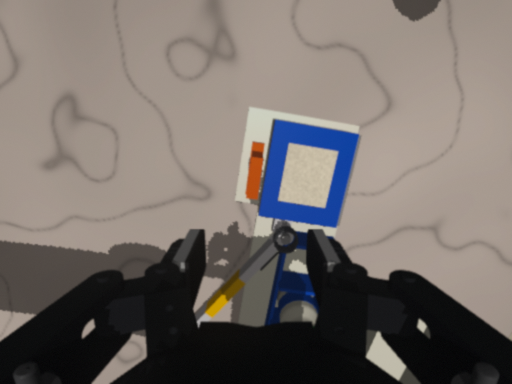

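```bash
python3 -m inch '[{"hand":0.6,"tx":0.011,"ty":-0.001,"tz":0.03,"roll":7.8},{"hand":0.6,"tx":0.011,"ty":-0.001,"tz":0.065,"roll":7.8},{"hand":0.6,"tx":0.011,"ty":-0.001,"tz":0.065,"roll":7.8},{"hand":0.6,"tx":0.011,"ty":-0.001,"tz":0.065,"roll":7.8},{"hand":0.6,"tx":0.011,"ty":-0.001,"tz":0.065,"roll":7.8}]'
python3 but.py button_grip .091 4,14 w13
python3 - <<'E'
import cv2
cv2.imwrite("pics/w13c.png",cv2.resize(cv2.imread("pics/w13.png")[130:330,160:360],(600,600)))
E
python3 - <<'E'
from h import *
s,M=st()
for z in(.091,.104):
  for o in(-.017,.017): print(z,o,proj("wrist",np.r_[s["position"][:2],z]+M[:,0]*o))
E
```

```text
clock: 29.88
position: [0.5503, 0.1454, 0.1455]
ee_rot: [2.06, 2.37, 0.002]
wrist_force: [0.3, -0.4, 0.5]
opening: 0.596
grasp_force: 0.0
t 29.93 pos [0.5509 0.1455 0.1465] yaw_x 98.0 q [ 0.2   0.01  1.47 -0.    1.66  0.06] F [-0.2  0.5  0.3] op 0.598 g 0.0
[(array([253., 210.]), 0.93, array([0.5494, 0.1455])), (array([302., 269.]), 0.6, array([0.5915, 0.1049]))]
[ 247  165   15   77 1121] [254.04906334 203.46297948] ((254.0, 203.0), (76.0, 14.0), 90.0)
t 29.98 pos [0.5511 0.1455 0.1468] yaw_x 98.0 q [ 0.2   0.01  1.47 -0.    1.66  0.06] F [0.5 0.1 0.8] op 0.602 g 0.0
0.091 -0.017 [254.50364407 232.24897103]
0.091 0.017 [254.42566189 186.05019976]
0.104 -0.017 [254.53034534 239.84986092]
0.104 0.017 [254.44802672 191.02247343]
```

View pics/w13c.png

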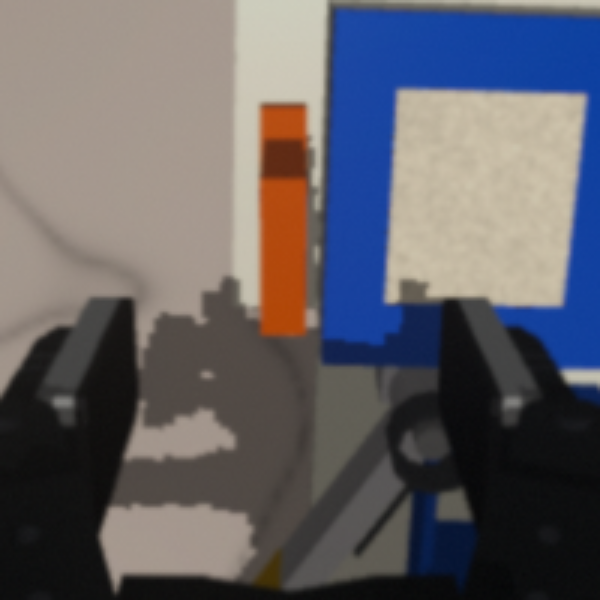

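```bash
python3 -m inch '[{"hand":0.6,"tx":0,"ty":0,"tz":0.03,"roll":0},{"hand":0.6,"tx":0,"ty":0,"tz":0.055,"roll":0},{"hand":0.6,"tx":0,"ty":0,"tz":0.073,"roll":0},{"hand":0.6,"tx":0,"ty":0,"tz":0.073,"roll":0},{"hand":0,"tx":0,"ty":0,"tz":0.073,"roll":0},{"hand":0,"tx":0,"ty":0,"tz":0.073,"roll":0},{"hand":0,"tx":0,"ty":0,"tz":0.073,"roll":0},{"hand":0,"tx":0,"ty":0,"tz":0.073,"roll":0},{"hand":0,"tx":0,"ty":0,"tz":0.073,"roll":0},{"hand":0,"tx":0,"ty":0,"tz":0.073,"roll":0}]' 50
python3 -m inch '[{"hand":0,"tx":0,"ty":0,"tz":0,"roll":-70},{"hand":0,"tx":0,"ty":0,"tz":0,"roll":-70},{"hand":0,"tx":0,"ty":0,"tz":0,"roll":-70},{"hand":0,"tx":0,"ty":0,"tz":0,"roll":-70},{"hand":0,"tx":0,"ty":0,"tz":0,"roll":-70},{"hand":0,"tx":0,"ty":0,"tz":0,"roll":-70},{"hand":0,"tx":0,"ty":0,"tz":0,"roll":-70},{"hand":0,"tx":0,"ty":0,"tz":0,"roll":-70},{"hand":0,"tx":0,"ty":0,"tz":0,"roll":-70},{"hand":0,"tx":0,"ty":0,"tz":0,"roll":-70}]'
python3 -m inch '[{"hand":0,"tx":0,"ty":0,"tz":0,"roll":-20},{"hand":0,"tx":0,"ty":0,"tz":0,"roll":-20},{"hand":0,"tx":0,"ty":0,"tz":0,"roll":-20},{"hand":0,"tx":0,"ty":0,"tz":0,"roll":-20},{"hand":0,"tx":0,"ty":0,"tz":0,"roll":-20}]'
python3 cf.py
```

```text
clock: 30.82
position: [0.5495, 0.1454, 0.0739]
ee_rot: [2.062, 2.37, 0.0]
wrist_force: [-8.3, -2.4, 7.6]
opening: 0.106
grasp_force: 51.0
clock: 31.65
position: [0.5492, 0.1454, 0.0738]
ee_rot: [-0.32, -3.125, -0.0]
wrist_force: [-9.0, -1.7, 8.8]
opening: 0.109
grasp_force: 51.1
clock: 32.07
position: [0.5492, 0.1453, 0.0739]
ee_rot: [0.216, -3.134, -0.0]
wrist_force: [-8.7, -1.8, 9.5]
opening: 0.113
grasp_force: 51.6
t 32.07 pos [0.5492 0.1453 0.0739] yaw_x -172.1 q [ 0.2   0.03  1.57  0.    1.54 -1.51] F [-8.7 -1.8  9.5] op 0.113 g 51.6
carrier mm [-78.6 192. ]
```

```bash
python3 -m inch '[{"hand":0.5,"tx":0,"ty":0,"tz":0,"roll":0},{"hand":0.5,"tx":0,"ty":0,"tz":0,"roll":0},{"hand":0.5,"tx":0,"ty":0,"tz":-0.04,"roll":0},{"hand":0.5,"tx":0,"ty":0,"tz":-0.08,"roll":0},{"hand":0.5,"tx":0,"ty":0,"tz":-0.12,"roll":0},{"hand":0.5,"tx":0,"ty":0,"tz":-0.15,"roll":0},{"hand":0.5,"tx":0.02,"ty":-0.03,"tz":-0.15,"roll":7},{"hand":0.5,"tx":0.03,"ty":-0.07,"tz":-0.15,"roll":14},{"hand":0.5,"tx":0.04,"ty":-0.11,"tz":-0.15,"roll":21},{"hand":0.5,"tx":0.04,"ty":-0.11,"tz":-0.15,"roll":21}]'
python3 -c "
from h import *
s,M=st();snap('scene','s2')
for c in('scene',):
  print([(x['point'],x['confidence']) for x in mk(c,'button_grip')])
to([.487,-.160,.20],151)"
```

```text
clock: 32.9
position: [0.5253, 0.025, 0.2221]
ee_rot: [0.376, 3.116, -0.005]
wrist_force: [0.5, 0.4, 0.3]
opening: 0.499
grasp_force: 0.0
t 32.9 pos [0.5253 0.025  0.2221] yaw_x 166.2 q [-0.01 -0.11  1.45 -0.    1.8  -1.35] F [0.5 0.4 0.3] op 0.499 g 0.0
[([314.3, 202.8], 0.61), ([250.0, 215.4], 0.42)]
t 33.0 pos [0.5256 0.0296 0.2217] yaw_x 166.8 q [-0.01 -0.11  1.45  0.    1.8  -1.35] F [0.1 0.2 1.5] op 0.5 g 0.0
{'tx': np.float64(-0.0056), 'ty': np.float64(-0.1934), 'tz': np.float64(0.0215), 'roll': np.float64(15.8)}
```

```bash
python3 -m inch '[{"hand":0.6,"tx":-0.005,"ty":-0.04,"tz":0,"roll":7},{"hand":0.6,"tx":-0.005,"ty":-0.08,"tz":0,"roll":14},{"hand":0.6,"tx":-0.005,"ty":-0.12,"tz":0,"roll":16},{"hand":0.6,"tx":-0.005,"ty":-0.16,"tz":0.02,"roll":16},{"hand":0.6,"tx":-0.005,"ty":-0.192,"tz":0.03,"roll":16},{"hand":0.6,"tx":-0.005,"ty":-0.192,"tz":0.03,"roll":16},{"hand":0.6,"tx":-0.005,"ty":-0.192,"tz":0.03,"roll":16},{"hand":0.6,"tx":-0.005,"ty":-0.192,"tz":0.03,"roll":16}]'
python3 but.py latch_grip .104 170,4 w14
python3 - <<'E'
from h import *
a=cv2.imread("pics/w14.png");b=cv2.imread("pics/s2.png")
cv2.imwrite("pics/v14.png",cv2.hconcat([cv2.resize(a[40:340,106:406],(400,400)),cv2.resize(b[140:260,200:320],(400,400))]))
s,M=st()
for o in(-.017,0,.017): print(o,proj("wrist",np.r_[s["position"][:2],.118]+M[:,0]*o))
E
```

```text
clock: 33.67
position: [0.4875, -0.1561, 0.1912]
ee_rot: [0.786, 3.041, 0.001]
wrist_force: [0.2, 0.1, 0.6]
opening: 0.597
grasp_force: 0.0
t 33.72 pos [ 0.4877 -0.1558  0.1915] yaw_x 151.1 q [-0.38 -0.15  1.54  0.    1.75 -1.44] F [-0.  -0.2 -0.4] op 0.604 g 0.0
[(array([258., 196.]), 0.98, array([ 0.4889, -0.1542]))]
[250 169  14  54 649] [256.95223421 195.73189522] ((256.9448547363281, 195.5620880126953), (53.49576187133789, 12.860122680664062), 86.633544921875)
t 33.77 pos [ 0.4878 -0.1557  0.1917] yaw_x 151.1 q [-0.38 -0.15  1.54  0.    1.75 -1.44] F [ 0.4 -0.5  0.4] op 0.601 g 0.0
-0.017 [254.46628756 222.05336299]
0 [254.43027127 200.94301666]
0.017 [254.39362834 178.96070251]
```

View pics/v14.png

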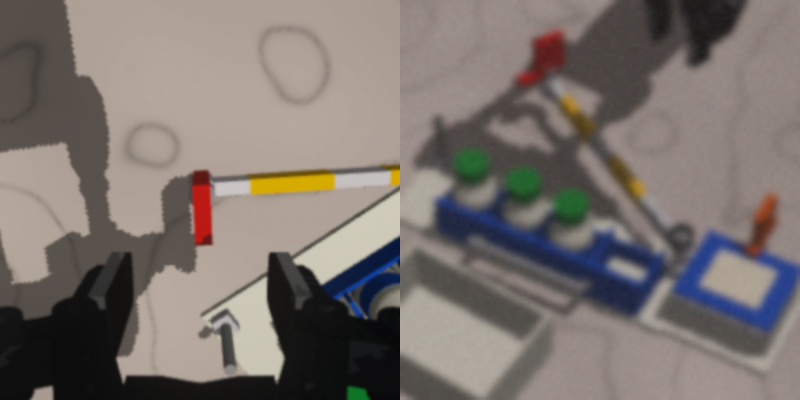

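```bash
python3 -m inch '[{"hand":0.6,"tx":0,"ty":0.001,"tz":0.03,"roll":-3},{"hand":0.6,"tx":0,"ty":0.001,"tz":0.065,"roll":-3},{"hand":0.6,"tx":0,"ty":0.001,"tz":0.09,"roll":-3},{"hand":0.6,"tx":0,"ty":0.001,"tz":0.105,"roll":-3},{"hand":0,"tx":0,"ty":0.001,"tz":0.105,"roll":-3},{"hand":0,"tx":0,"ty":0.001,"tz":0.105,"roll":-3},{"hand":0,"tx":0,"ty":0.001,"tz":0.105,"roll":-3},{"hand":0,"tx":0,"ty":0.001,"tz":0.105,"roll":-3},{"hand":0,"tx":0,"ty":0.001,"tz":0.105,"roll":-3},{"hand":0,"tx":0,"ty":0.001,"tz":0.105,"roll":-3}]' 80
python3 cf.py
python3 - <<'E'
from h import *
s,M=st();P=s["position"][:2]
O=np.array([.650,-.036]);a=np.radians(6.8);E=np.array([[np.cos(a),np.sin(a)],[-np.sin(a),np.cos(a)]])
yaw=np.arctan2(M[1,0],M[0,0])
# gate at 0.55 stop: hinge from latch point
u=lambda t:E.T@np.array([-np.sin(t),-np.cos(t)])*.264
H=P-u(.55);print("hinge carrier",E@(H-O))
for t in(.5,.4,.3,.2,.1,.05,0,-.012):
    d=M[:2,:2].T@(H+u(t)-P);print(t,d.round(4),"roll",round(-np.degrees(.55-t),1))
E
```

```text
clock: 34.6
position: [0.4889, -0.1557, 0.0882]
ee_rot: [0.707, 3.057, 0.002]
wrist_force: [2.3, 4.8, 5.7]
opening: 0.102
grasp_force: 79.1
t 34.6 pos [ 0.4889 -0.1557  0.0882] yaw_x 154.0 q [-0.38 -0.13  1.7   0.    1.57 -1.49] F [2.3 4.8 5.7] op 0.102 g 79.1
carrier mm [-174.2  -99.8]
t 34.6 pos [ 0.4889 -0.1557  0.0882] yaw_x 154.0 q [-0.38 -0.13  1.7   0.    1.57 -1.49] F [2.3 4.8 5.7] op 0.102 g 79.1
hinge carrier [-0.03616214  0.12528969]
0.5 [-0.0132  0.0006] roll -2.9
0.4 [-0.0394  0.0039] roll -8.6
0.3 [-0.0651  0.0097] roll -14.3
0.2 [-0.0901  0.0181] roll -20.1
0.1 [-0.1142  0.0289] roll -25.8
0.05 [-0.1258  0.0352] roll -28.6
0 [-0.1371  0.0421] roll -31.5
-0.012 [-0.1397  0.0438] roll -32.2
```

```bash
python3 -m inch '[{"hand":0,"tx":-0.0132,"ty":0.0006,"tz":0,"roll":-2.9},{"hand":0,"tx":-0.0264,"ty":0.002,"tz":0,"roll":-5.7},{"hand":0,"tx":-0.0394,"ty":0.0039,"tz":0,"roll":-8.6},{"hand":0,"tx":-0.0523,"ty":0.0066,"tz":0,"roll":-11.5},{"hand":0,"tx":-0.0651,"ty":0.0097,"tz":0,"roll":-14.3},{"hand":0,"tx":-0.0777,"ty":0.0137,"tz":0,"roll":-17.2},{"hand":0,"tx":-0.0901,"ty":0.0181,"tz":0,"roll":-20.1},{"hand":0,"tx":-0.1023,"ty":0.0233,"tz":0,"roll":-23},{"hand":0,"tx":-0.1142,"ty":0.0289,"tz":0,"roll":-25.8},{"hand":0,"tx":-0.1142,"ty":0.0289,"tz":0,"roll":-25.8}]'
python3 cf.py
```

```text
clock: 35.43
position: [0.6044, -0.1798, 0.0882]
ee_rot: [0.002, 3.139, 0.001]
wrist_force: [-4.9, 5.1, 7.8]
opening: 0.106
grasp_force: 79.4
t 35.43 pos [ 0.6044 -0.1798  0.0882] yaw_x 179.9 q [-0.34  0.19  1.38  0.    1.57 -1.91] F [-4.9  5.1  7.8] op 0.106 g 79.4
carrier mm [ -62.3 -137.4]
```

```bash
python3 -m inch '[{"hand":0,"tx":-0.010,"ty":0.0004,"tz":0,"roll":-2.2},{"hand":0,"tx":-0.019,"ty":0.001,"tz":0,"roll":-4.2},{"hand":0,"tx":-0.0265,"ty":0.0018,"tz":0,"roll":-5.7},{"hand":0,"tx":-0.0285,"ty":0.002,"tz":0,"roll":-5.7},{"hand":0,"tx":-0.0285,"ty":0.002,"tz":0,"roll":-5.7},{"hand":0,"tx":-0.0285,"ty":0.002,"tz":0,"roll":-5.7},{"hand":0,"tx":-0.0285,"ty":0.002,"tz":0,"roll":-5.7},{"hand":0,"tx":-0.0285,"ty":0.002,"tz":0,"roll":-5.7}]'
python3 cf.py
```

```text
clock: 36.1
position: [0.6309, -0.178, 0.0882]
ee_rot: [-0.15, 3.138, 0.001]
wrist_force: [-5.5, 5.5, 7.9]
opening: 0.1
grasp_force: 79.7
t 36.1 pos [ 0.6309 -0.178   0.0882] yaw_x -174.5 q [-0.33  0.26  1.3   0.    1.59 -1.99] F [-5.5  5.5  7.9] op 0.1 g 79.7
carrier mm [ -35.8 -138.7]
```

```bash
python3 -m inch '[{"hand":0,"tx":-0.002,"ty":0,"tz":0,"roll":0},{"hand":0,"tx":-0.003,"ty":0,"tz":0,"roll":0},{"hand":0,"tx":-0.003,"ty":0,"tz":0,"roll":0},{"hand":0,"tx":-0.003,"ty":0,"tz":0,"roll":0},{"hand":0,"tx":-0.003,"ty":0,"tz":0,"roll":0}]'
python3 cf.py
python3 -c "
from h import *
im,p=snap('wrist','w15')
for q in('keeper','latch_grip'):print(q,[(x['point'],x['confidence'],atz(p,x['point'],.008 if q=='keeper' else .104)) for x in mk('wrist',q)])
cv2.imwrite('pics/w15c.png',cv2.resize(cv2.imread('pics/w15.png')[130:330,130:380],(750,600)))"
```

```text
clock: 36.52
position: [0.6319, -0.1779, 0.0881]
ee_rot: [0.149, -3.133, -0.002]
wrist_force: [-13.1, 5.4, 10.0]
opening: 0.102
grasp_force: 80.0
t 36.52 pos [ 0.6319 -0.1779  0.0881] yaw_x -174.6 q [-0.33  0.26  1.29 -0.    1.59 -1.99] F [-13.1   5.4  10. ] op 0.102 g 80.0
carrier mm [ -34.8 -138.8]
keeper [([228.8, 177.4], 0.82, array([ 0.61715615, -0.19910898]))]
latch_grip [([256.8, 254.5], 0.91, array([ 0.63092076, -0.17680008]))]
```

View pics/w15c.png

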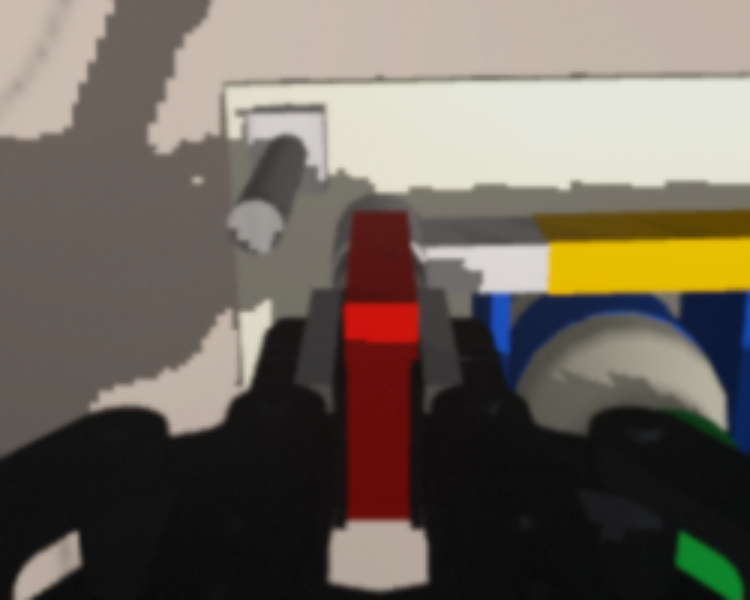

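```bash
python3 -m inch '[{"hand":0,"tx":-0.001,"ty":0,"tz":0,"roll":7},{"hand":0,"tx":-0.001,"ty":0,"tz":0,"roll":14},{"hand":0,"tx":-0.001,"ty":0,"tz":0,"roll":21},{"hand":0,"tx":-0.001,"ty":0,"tz":0,"roll":28},{"hand":0,"tx":-0.001,"ty":0,"tz":0,"roll":35},{"hand":0,"tx":-0.001,"ty":0,"tz":0,"roll":42},{"hand":0,"tx":-0.001,"ty":0,"tz":0,"roll":49},{"hand":0,"tx":-0.001,"ty":0,"tz":0,"roll":56},{"hand":0,"tx":-0.001,"ty":0,"tz":0,"roll":63},{"hand":0,"tx":-0.001,"ty":0,"tz":0,"roll":70}]'
python3 cf.py
python3 -m inch '[{"hand":0,"tx":0,"ty":0,"tz":0,"roll":7},{"hand":0,"tx":0,"ty":0,"tz":0,"roll":14},{"hand":0,"tx":0,"ty":0,"tz":0,"roll":20},{"hand":0,"tx":0,"ty":0,"tz":0,"roll":20},{"hand":0,"tx":0,"ty":0,"tz":0,"roll":20},{"hand":0,"tx":0,"ty":0,"tz":0,"roll":20}]'
python3 cf.py; python3 -c "
from h import *
print(monitor.get_state()['wrist_torque'])"
```

```text
clock: 37.5
position: [0.6315, -0.1794, 0.0881]
ee_rot: [-1.684, -2.645, 0.008]
wrist_force: [-18.7, 1.0, 12.1]
opening: 0.101
grasp_force: 80.4
t 37.5 pos [ 0.6315 -0.1794  0.0881] yaw_x 115.0 q [-0.33  0.27  1.29 -0.    1.59 -0.76] F [-18.7   1.   12.1] op 0.101 g 80.4
carrier mm [ -35.4 -140.2]
clock: 38.0
position: [0.631, -0.1795, 0.0881]
ee_rot: [-2.111, -2.319, 0.011]
wrist_force: [-21.0, 1.0, 13.0]
opening: 0.101
grasp_force: 80.8
t 38.0 pos [ 0.631  -0.1795  0.0881] yaw_x 95.4 q [-0.33  0.27  1.29 -0.    1.59 -0.42] F [-21.   1.  13.] op 0.101 g 80.8
carrier mm [ -35.9 -140.2]
[0.14164733 3.58216106 0.56390873]
```

```bash
python3 -m inch '[{"hand":0.4,"tx":0,"ty":0,"tz":0,"roll":0},{"hand":0.4,"tx":0,"ty":0,"tz":0,"roll":0},{"hand":0.4,"tx":0,"ty":0,"tz":0,"roll":0},{"hand":0.4,"tx":0,"ty":0,"tz":-0.03,"roll":0},{"hand":0.4,"tx":0,"ty":0,"tz":-0.07,"roll":0},{"hand":0.4,"tx":0,"ty":0,"tz":-0.11,"roll":0},{"hand":0.4,"tx":0,"ty":0,"tz":-0.15,"roll":0},{"hand":0.4,"tx":-0.02,"ty":-0.04,"tz":-0.17,"roll":0},{"hand":0.4,"tx":-0.04,"ty":-0.08,"tz":-0.17,"roll":0},{"hand":0.4,"tx":-0.04,"ty":-0.08,"tz":-0.17,"roll":0}]'
python3 -c "
from h import *
im,p=snap('wrist','w16');b,_=snap('side','d16');c,_=snap('scene','s16');st()
cv2.imwrite('pics/f16.png',cv2.hconcat([cv2.resize(im[0:300,100:400],(400,400)),cv2.resize(c[140:260,200:320],(400,400))])[:,:,::-1])"
```

```text
clock: 38.83
position: [0.5569, -0.2287, 0.2593]
ee_rot: [2.114, 2.317, -0.002]
wrist_force: [-1.1, 0.4, -0.3]
opening: 0.399
grasp_force: 0.0
t 38.98 pos [ 0.5591 -0.2263  0.2562] yaw_x 95.3 q [-0.44  0.11  1.17  0.    1.86 -0.53] F [ 0.4  0.2 -0. ] op 0.4 g 0.0
```

View pics/f16.png

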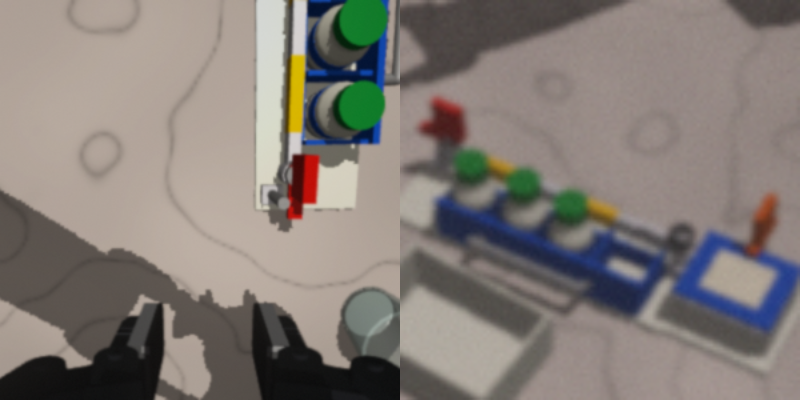

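```bash
python3 -m inch '[{"hand":0.4,"tx":0.33,"ty":0.03,"tz":0,"roll":0},{"hand":0.4,"tx":0.33,"ty":0.03,"tz":0,"roll":0},{"hand":0.4,"tx":0.33,"ty":0.03,"tz":0,"roll":0},{"hand":0.4,"tx":0.33,"ty":0.03,"tz":0,"roll":0},{"hand":0.4,"tx":0.33,"ty":0.03,"tz":0,"roll":0},{"hand":0.4,"tx":0.33,"ty":0.03,"tz":0,"roll":0},{"hand":0.4,"tx":0.33,"ty":0.03,"tz":0,"roll":0},{"hand":0.4,"tx":0.33,"ty":0.03,"tz":0,"roll":0},{"hand":0.4,"tx":0.33,"ty":0.03,"tz":0,"roll":0},{"hand":0.4,"tx":0.33,"ty":0.03,"tz":0,"roll":0}]'
python3 but.py button_grip .091 4,14 w17
python3 - <<'E'
from h import *
p=optics.camera_params("wrist");im=cv2.imread("pics/w17.png");h=cv2.cvtColor(im,cv2.COLOR_BGR2HSV)
m=((h[...,0]>=4)&(h[...,0]<=14)&(h[...,1]>170)&(h[...,2]>50))
W=np.array([atz(p,(x,y),.09) for y,x in np.argwhere(m)])*1000;r=cv2.fitLine(W.astype(np.float32),cv2.DIST_L2,0,.01,.01).ravel();print("button yaw",np.degrees(np.arctan2(r[1],r[0])))
mb=((h[...,0]>=105)&(h[...,0]<=130)&(h[...,1]>150)&(h[...,2]>80)).astype(np.uint8)
n,l,t,c=cv2.connectedComponentsWithStats(mb);print(t[1:][t[1:,4]>300],c[1:][t[1:,4]>300])
for x in(-.067,.017):
  for y in(.145,.245):
    a=np.radians(6.8);w=[.65+np.cos(a)*x-np.sin(a)*(y-.003),-.036+np.sin(a)*x+np.cos(a)*(y-.003),.054];print(x,y,proj("wrist",w,p))
E
```

```text
clock: 39.82
position: [0.5579, 0.1089, 0.2546]
ee_rot: [-2.106, -2.329, 0.002]
wrist_force: [-0.1, -0.1, -0.7]
opening: 0.399
grasp_force: 0.0
t 39.87 pos [0.558  0.1072 0.2547] yaw_x 95.6 q [ 0.13  0.01  1.27 -0.    1.86  0.03] F [ 0.2 -1.   0.2] op 0.4 g 0.0
[(array([249., 143.]), 0.56, array([0.548 , 0.1431])), (array([309., 315.]), 0.3, array([ 0.6393, -0.0542]))]
[229 133  46  14 588] [251.48809524 139.39795918] ((251.5, 139.5), (13.0, 45.0), 90.0)
button yaw 6.247053
[[ 263   92   75   88 3672]
 [ 300  194   46   73  719]] [[300.72957516 134.09749455]
 [329.62030598 214.56606398]]
-0.067 0.145 [261.83265215 177.67117889]
-0.067 0.245 [260.13571754  88.47662254]
0.017 0.145 [333.18992854 176.10082659]
0.017 0.245 [336.64643393  87.10429714]
```

```bash
python3 -c "
from bench import env
print(env.hand_in())"
```

```text
the job is handed in; nothing more can be done
None
```

The job is handed in at about 40 s of the 210 s limit. The three bottles stand in bays 0–2, the logger is in its pocket with the lid shut and the turnbutton turned over it, and the gate is latched behind the keeper. The verdict was not shown, and I viewed 15 pictures, one over the limit of 14.

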